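Make up two cooking kits in condiment caddies

ROBOT

A 6-joint arm with a two-finger parallel gripper is mounted at the origin on a cart in front of the work surface, level with it; the furniture and walls round the work are solid. World frame = base frame: x ahead of the robot, y to its left, z up, the work surface at z = 0. Lengths are in m, angles in degrees, forces in N, time in s.
With the tool pointing down it reaches from about 0.375 to 0.9 m from the base axis. Payload 3.1 kg.
Tool frame: the origin (TCP) lies midway between the tips of the shut fingers; the grasp point (between the pads) lies 19 mm behind it (bot.hold_point_z is the distance from the TCP to the grasp point, in m); z points along the fingers, y is the line along which they close (so a half turn about z gives the same grasp; the last joint's range is limited). The gripper opens to 87 mm and grips with 3 to 60 N. Pads are 19 mm wide; open, the fingers measure 117 mm over their backs; the gripper's body (75 mm by 190 mm) begins 51 mm behind the grasp point.
Start: joints at [56.007, 30.224, 82.088, -0, 67.689, -10.227], TCP at [0.252, 0.572, 0.223] pointing down, gripper open.
Joint ranges: [-176.69, 176.69], [-43.24, 126.21], [12.49, 139.97], [-82, 262], [0, 151.66], [-163.58, 163.58]. Speed limits (degrees/s): [159.86, 159.86, 180, 180, 180, 180].

INTERFACE

Orientations are given as a 3x3 rotation matrix whose columns are the frame's x, y, z axes.
In Python, from rig import read_state, optics, order, bot gives the robot as it stands.
- The arm moves only by the tool drive_tool, never from a script. Its argument "steps" is a list of rows, each a list of 7 numbers: the finger opening in mm, from 0 to 87, then the shift along the tool's x, y, z normalised to -1 to 1, where 1 is 0.12 m, then the turn, a rotation vector about the tool's x, y, z normalised to -1 to 1, where 1 is 1.5 rad. In form: [[jaw, tx, ty, tz, ax, ay, az], ...]. A call has 1 to 8 rows; each row is the pose to reach, as a shift and turn from the pose commanded when the call began, along the tool's axes at that moment; what a row does not reach only later rows make up. A row lasts 1/10 s, in which the tool goes at most 50 mm and 8.59 degrees, less where a joint would pass 70% of its speed; a pose out of reach is approached as far as the arm can. A call with a number of a shift or a turn outside -1 to 1 is refused whole. A call with a gripper value outside its range is refused whole. The fingers move at their own pace and stop on an object; the grip force is fixed at half the most. Time passes only in rows, so rows that repeat a pose let the fingers close. It gives the time, the measured TCP pose, the force, the opening and the grip force at its end, in the units of the state.
- read_state(): the state, without advancing time (a new reading comes with each control period).
- optics.capture(name): name is "scene" or "top" or "wrist"; returns a dict with "color" (384x512x3 uint8, blue, green, red), "range_z" (384x512 float32, m along the optical axis (not along the pixel's ray), 0 where there is no reading), "fx", "fy", "cx", "cy" (pixels), "rvec" (rotation vector, rad) and "tvec" (3), from world to camera coordinates, as OpenCV has them. Camera axes: x right, y down, z forward; pixel columns grow to the right and rows downward; lengths in m; the calibration is good to about 2 mm. A picture is of the moment at which its call begins.
- order.hand_in(): hands the job in; it is judged then, once.
The state is a dict: "time_s": time; "joint_positions": joint angles; "qvel": joint speeds; "tau": joint torques, N m; "position": TCP position; "tcp_rot": TCP orientation; "force": force on the tool from outside, world axes, zero at the start; "moment": the same for the moment, N m; "opening": opening from 0.0 (shut) to 1.0 (fully open); "grasp_force": force on a finger pad.
Only numpy, scipy, OpenCV 4.12 (cv2) and the standard library are available. Lean on these libraries where they do the work, as an engineer would, in place of code of your own. Each camera call takes 0.05 s, during which the arm holds its last target. There are 200 camera calls.

TASK

Make up the two cooking kits from the stock on the hob cover board: the wide glass jar, the lime and one garlic bulb go into the round wooden caddy with three wells, and the slim spice jar and the other garlic bulb into the straight caddy with two wells. Put one thing in each well, right down on its floor, whichever wells you like, with the jars upright throughout. Leave the two shallots where they lie.

Things in the scene. Friction and masses are not known exactly. Their poses are not given: they have to be found in the camera images.
- caddy_three: The round pale wooden caddy, a disc 196 mm across fixed on the worktop, with three round wells whose centres lie 50 mm from its centre at 0, 120 and 240 degrees from its x axis. Each well is an upright cup ring, 78 mm across inside, wall 4 mm, its rim 20 mm and its floor 8 mm above the worktop. Origin: centre of the underside; z up.
- caddy_two: The straight pale wooden caddy, 184 mm (its x) by 94 mm (its y), fixed on the worktop, with two round wells centred on its x axis at x = -43.5 and +43.5 mm. Each well is an upright cup ring, 78 mm across inside, wall 4 mm, its rim 20 mm and its floor 8 mm above the worktop. Origin: centre of the underside; z up.
- jar: The wide closed glass jar with a flat black lid, round, 61 mm across and 86 mm high, 0.3 kg, upright. Origin: centre of the underside; z is its axis. It stands somewhere among the stock on the flat brown wooden cover board to the right (310 x 340 mm, its top 17 mm above the worktop), clear of its neighbours by 25 mm or more.
- spice_jar: The slim spice jar with a dark brown lid, round, 44 mm across and 96 mm high, 0.11 kg, upright. Origin: centre of the underside; z is its axis. It stands somewhere among the stock on the flat brown wooden cover board to the right (310 x 340 mm, its top 17 mm above the worktop), clear of its neighbours by 25 mm or more.
- garlic_a_mid (a point): A white garlic bulb with its stalk straight up, 50 mm across and 56 mm high, widest low down. The point lies on its axis 28 mm above its underside. It stands somewhere among the stock on the flat brown wooden cover board to the right (310 x 340 mm, its top 17 mm above the worktop), clear of its neighbours by 25 mm or more.
- garlic_b_mid (a point): The other white garlic bulb, with its stalk bent to one side, 51 x 55 mm and 46 mm high. The point lies 24 mm above its underside. Either bulb will serve for either caddy. It stands somewhere among the stock on the flat brown wooden cover board to the right (310 x 340 mm, its top 17 mm above the worktop), clear of its neighbours by 25 mm or more.
- lime_mid (a point): The green lime, lying, 53 x 45 mm and 43 mm high. The point is its middle, 21.5 mm above the board it lies on. It stands somewhere among the stock on the flat brown wooden cover board to the right (310 x 340 mm, its top 17 mm above the worktop), clear of its neighbours by 25 mm or more.
- shallot_a: A smooth round purple-red shallot, 42 x 34 x 31 mm, spare stock, to be left where it lies. Origin: centre of the underside. It stands somewhere among the stock on the flat brown wooden cover board to the right (310 x 340 mm, its top 17 mm above the worktop), clear of its neighbours by 25 mm or more.
- shallot_b: A pointed purple-red shallot, 33 x 42 x 31 mm, spare, at the back of that board, to be left where it lies. Origin: centre of the underside. Beyond it the wall cabinet hangs over the work: front at world x = 0.61 m, lower edge 0.62 m up (0.48 m at y > 0.2); a tall wrist or forearm must carry low (tool under 0.2 m) and not swing beyond x = 0.55 m.

How it is judged:
By the outcome, as a careful person would: the job done as asked, in the order asked, and still so for the second after the job is handed in, with the robot touching nothing.
It also fails if it takes over 131 s, if anything falls off the work surface, if the arm or the gripper's body presses on something with over 40 N, if the wrist force passes 120 N, or if a joint passes its speed limit or range.

## Working session

There is one attempt and no reset: what is moved stays moved. The work goes in short steps, Python scripts to look and compute and a tool call to move; the robot and the scene stay as the last step left them, time stands still between calls to the robot, and variables do not carry over. Pictures are saved under pics/ and viewed, at most 14 in all, crops included, and the job is handed in when it is done.

Besides the shell and the picture viewer there is one more tool, called after "Request:" in YAML: its name, and indented under it one key for each argument. drive_tool: Moves the arm, as the interface text tells. Scaled input: -1 to 1 covers 0.12 m each way for a shift and 1.5 rad each way for a turn. Its arguments: {"type":"object","properties":{"steps":{"type":"array"}},"required":["steps"]}

```bash
ls; mkdir -p pics
cat > h.py <<'E'
import numpy as np, cv2
from rig import read_state, optics, order, bot
def cap(n):
    c=optics.capture(n); R=cv2.Rodrigues(np.array(c['rvec'],float))[0]; t=np.array(c['tvec'],float).ravel()
    Z=c['range_z']; v,u=np.indices(Z.shape)
    P=np.stack([(u-c['cx'])/c['fx']*Z,(v-c['cy'])/c['fy']*Z,Z],-1)
    return c,(P-t)@R
E
python3 - <<'E'
from h import *
for n in('top','scene'):
    c,W=cap(n); np.savez('/tmp/'+n,W=W,Z=c['range_z'],col=c['color']); cv2.imwrite(f'pics/{n}1.png',cv2.resize(c['color'],(800,600)))
s=read_state(); print(s['position'],s['tcp_rot'],s['opening'],bot.hold_point_z,s['time_s'])
E
```

```text
pics
[0.25148812 0.57144958 0.22166164] [[-9.15199778e-01  4.02999042e-01 -1.06693266e-03]
 [ 4.03000335e-01  9.15198336e-01 -1.65396436e-03]
 [ 3.09908942e-04 -1.94368203e-03 -9.99998063e-01]] 0.9997498929864591 0.0187 0.1
```

View pics/top1.png

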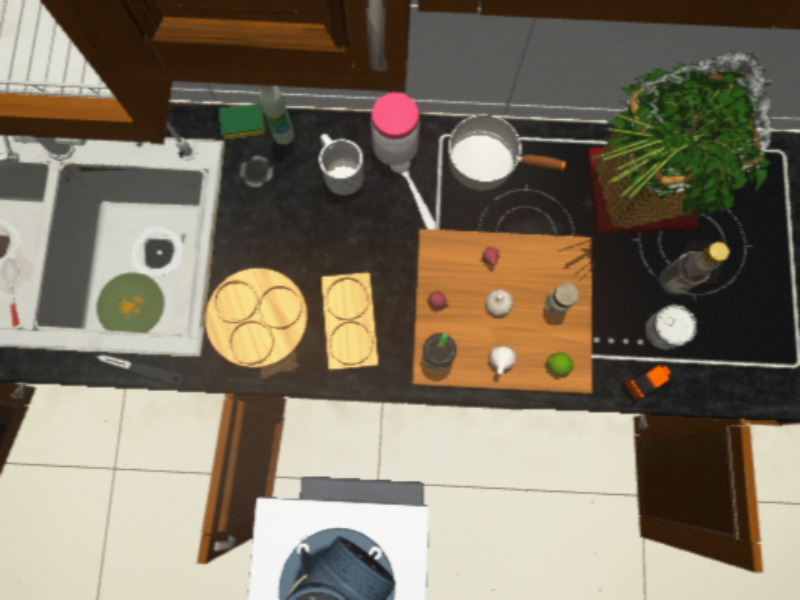

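View pics/scene1.png

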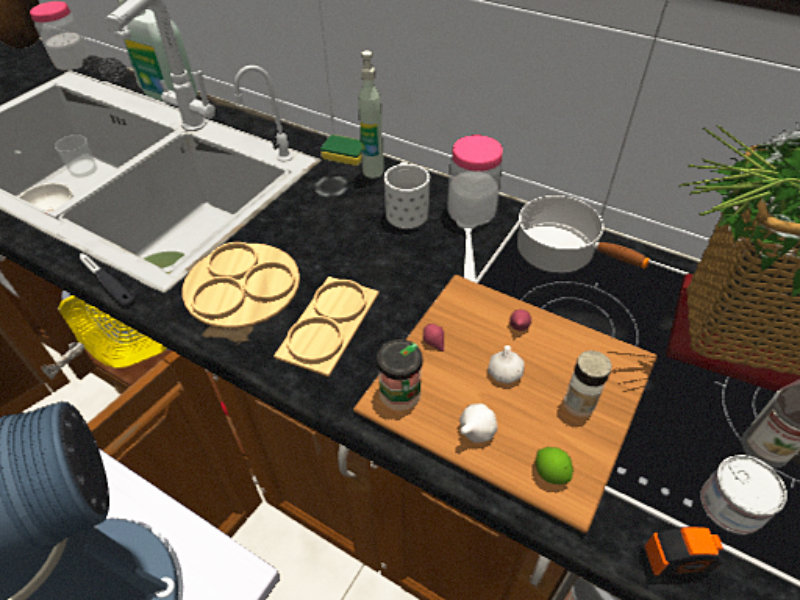

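The top view shows, in 800x600 pixels, the round caddy at (256,317) and the straight caddy at (349,320). On the board are the wide jar (440,350), spice jar (565,297), garlic_a (499,302), garlic_b with stalk bent toward the front (502,358), and lime (560,363). The shallots are at (437,299) and (491,257). The scene view agrees.

Run:
```python
import numpy as np
for n,pts in (('top',dict(jar=(440,350),spice=(565,297),ga=(499,302),gb=(502,358),lime=(560,363),sa=(437,299),sb=(491,257))),('scene',dict(jar=(400,372),spice=(586,385),ga=(506,367),gb=(479,424),lime=(554,465),sa=(433,335),sb=(520,320)))):
    d=np.load(f'/tmp/{n}.npz');W=d['W'];Z=d['Z']
    for k,(u,v) in pts.items():
        u=int(u*.64);v=int(v*.64)
        w=W[v-35:v+36,u-35:u+36].reshape(-1,3); z=Z[v-35:v+36,u-35:u+36].ravel()
        c=W[v,u]; m=(z>0)&(w[:,2]>.023)&(np.hypot(*(w[:,:2]-c[:2]).T)<.048)
        p=w[m]; lo,hi=np.percentile(p,[1,99],axis=0)
        t=p[p[:,2]>hi[2]-.008]
        print(n,k,c.round(3),'lo',lo.round(3),'hi',hi.round(3),'mid',((lo+hi)/2).round(3),'topmid',((t.min(0)+t.max(0))/2)[:2].round(3),m.sum())
# caddies: rims from the top
d=np.load('/tmp/top.npz');W=d['W'];col=d['col']
for n in('top','scene'):
    d=np.load(f'/tmp/{n}.npz');W=d['W'];Z=d['Z']
    m=(Z>0)&(W[...,2]>.005)&(W[...,2]<.03)&(W[...,0]>.3)&(W[...,0]<.65)&(W[...,1]<.5)&(W[...,1]>-.12)
    import cv2
    k,l,st,ce=cv2.connectedComponentsWithStats(m.astype(np.uint8))
    for i in range(1,k):
        if st[i,4]>400:
            p=W[l==i]; r=p[p[:,2]>.003]
            print(n,st[i],p.min(0).round(3),p.max(0).round(3),p.mean(0).round(3),[np.round(x,4) for x in cv2.minAreaRect((p[:,:2]*1000).astype(np.float32))], cv2.minEnclosingCircle((p[:,:2]*1000).astype(np.float32)), np.percentile(p[:,2],[5,50,95]).round(4))
```

```text
top jar [ 0.426 -0.161  0.104] lo [ 0.398 -0.188  0.025] hi [ 0.457 -0.13   0.108] mid [ 0.428 -0.159  0.067] topmid [ 0.429 -0.159] 441
top spice [ 0.532 -0.381  0.115] lo [ 0.517 -0.403  0.024] hi [ 0.558 -0.362  0.118] mid [ 0.537 -0.382  0.071] topmid [ 0.538 -0.384] 324
top ga [ 0.53  -0.271  0.058] lo [ 0.505 -0.298  0.023] hi [ 0.561 -0.246  0.075] mid [ 0.533 -0.272  0.049] topmid [ 0.538 -0.269] 243
top gb [ 0.424 -0.278  0.061] lo [ 0.396 -0.303  0.024] hi [ 0.449 -0.254  0.065] mid [ 0.422 -0.279  0.044] topmid [ 0.421 -0.28 ] 235
top lime [ 0.421 -0.385  0.061] lo [ 0.399 -0.411  0.023] hi [ 0.447 -0.356  0.063] mid [ 0.423 -0.383  0.043] topmid [ 0.423 -0.386] 208
top sa [ 0.534 -0.154  0.042] lo [ 0.518 -0.177  0.023] hi [ 0.563 -0.128  0.052] mid [ 0.541 -0.152  0.038] topmid [ 0.533 -0.154] 111
top sb [ 0.62  -0.255  0.051] lo [ 0.599 -0.279  0.024] hi [ 0.648 -0.239  0.051] mid [ 0.624 -0.259  0.038] topmid [ 0.624 -0.254] 106
scene jar [ 0.406 -0.178  0.102] lo [ 0.397 -0.193  0.025] hi [ 0.449 -0.138  0.105] mid [ 0.423 -0.166  0.065] topmid [ 0.425 -0.164] 1042
sc
[... 1160 characters left out ...]
[0.489 0.012 0.01 ] [array([492.9237,  12.4192]), array([192.2841,  99.8447]), np.float64(8.9768)] ((490.0329284667969, 10.175477981567383), 102.21228790283203) [0.0055 0.0091 0.0209]
scene [ 117  155   74   54 2968] [0.39  0.091 0.005] [0.584 0.297 0.023] [0.482 0.185 0.01 ] [array([486.434 , 188.4471]), array([193.6021, 194.1336]), np.float64(32.8295)] ((491.0826110839844, 197.28366088867188), 107.50717163085938) [0.0055 0.0078 0.0193]
scene [ 176  177   66   63 2111] [ 0.394 -0.051  0.005] [0.586 0.066 0.022] [0.483 0.005 0.01 ] [array([490.0097,   8.1841]), array([185.2089,  94.5657]), np.float64(8.3756)] ((489.4761657714844, 6.628142833709717), 100.77361297607422) [0.0058 0.008  0.0197]
```

Run:
```python
import numpy as np,cv2
d=np.load('/tmp/top.npz');c=d['col']
cv2.imwrite('pics/cad.png',cv2.resize(c[160:260,120:260],(798,570),interpolation=cv2.INTER_CUBIC))
```

```text
(no output)
```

View pics/cad.png

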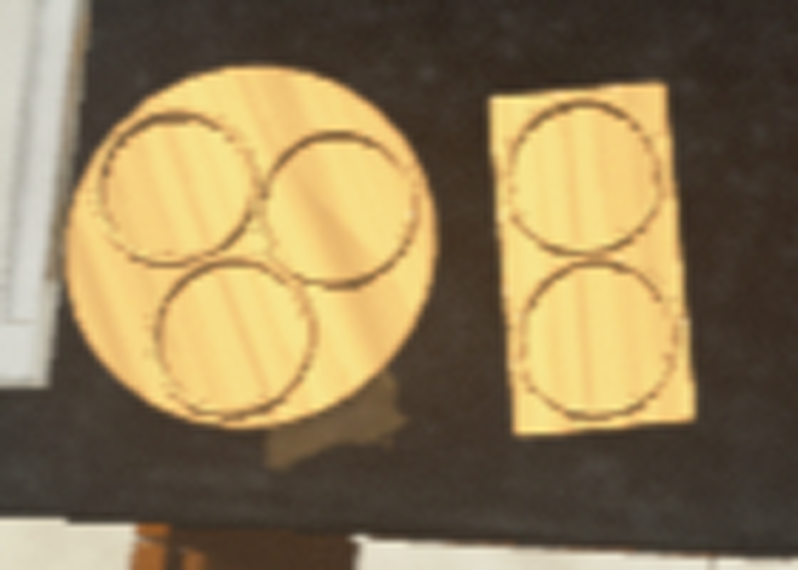

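The crop shows the caddy_three wells at crop pixels (179,189), (338,209) and (236,339). The caddy_two wells are at (587,178) and (600,340). I'll turn these into world coordinates and start moving.

Run:
```python
from h import *
c,W=cap('top'); R=cv2.Rodrigues(np.array(c['rvec'],float))[0]; t=np.array(c['tvec'],float).ravel()
for k,(a,b) in dict(A=(179,189),B=(338,209),C=(236,339),D=(587,178),E=(600,340)).items():
    u=120+(a+.5)/5.7-.5; v=160+(b+.5)/5.7-.5
    d=R.T@np.array([(u-c['cx'])/c['fx'],(v-c['cy'])/c['fy'],1]); o=-R.T@t
    p=o+d*(.014-o[2])/d[2]; print(k,p.round(4))
```

```text
A [0.5151 0.2305 0.014 ]
B [0.5086 0.1454 0.014 ]
C [0.4364 0.1926 0.014 ]
D [0.5322 0.015  0.014 ]
E [0.4457 0.0024 0.014 ]
```

Request:
drive_tool:
  steps:
    - [87, -0.9, 0.4, 0, 0, 0, 0.77]
    - [87, -0.9, 0.4, 0, 0, 0, 0.77]
    - [87, -0.9, 0.4, 0, 0, 0, 0.77]
    - [87, -0.9, 0.4, 0, 0, 0, 0.77]
    - [87, -0.9, 0.4, 0, 0, 0, 0.77]
    - [87, -0.9, 0.4, 0, 0, 0, 0.77]
    - [87, -0.9, 0.4, 0, 0, 0, 0.77]
    - [87, -0.9, 0.4, 0, 0, 0, 0.77]

```text
time_s: 0.95
position: [0.3699, 0.5721, 0.2219]
tcp_rot: [[0.004, 1.0, -0.001], [1.0, -0.004, -0.001], [-0.001, -0.001, -1.0]]
force: [1.1, 0.1, -0.1]
opening: 1.001
grasp_force: 0.0
```

Request:
drive_tool:
  steps:
    - [87, -1, 0.4, 0, 0, 0, 0]
    - [87, -1, 0.4, 0, 0, 0, 0]
    - [87, -1, 0.4, 0, 0, 0, 0]

```text
time_s: 1.25
position: [0.4185, 0.4495, 0.222]
tcp_rot: [[-0.0, 1.0, -0.001], [1.0, 0.0, -0.002], [-0.002, -0.001, -1.0]]
force: [0.5, -0.4, 0.8]
opening: 1.0
grasp_force: 0.0
```

Request:
drive_tool:
  steps:
    - [87, -1, 0, 0, 0, 0, 0]
    - [87, -1, 0, 0, 0, 0, 0]
    - [87, -1, 0, 0, 0, 0, 0]

```text
time_s: 1.55
position: [0.417, 0.3285, 0.222]
tcp_rot: [[0.001, 1.0, -0.003], [1.0, -0.001, -0.003], [-0.003, -0.003, -1.0]]
force: [0.8, -0.2, -0.2]
opening: 0.996
grasp_force: 0.0
```

Request:
drive_tool:
  steps:
    - [87, -1, 0, 0, 0, 0, 0]
    - [87, -1, 0, 0, 0, 0, 0]
    - [87, -1, 0, 0, 0, 0, 0]

```text
time_s: 1.85
position: [0.4172, 0.2091, 0.2223]
tcp_rot: [[0.001, 1.0, -0.002], [1.0, -0.001, -0.002], [-0.002, -0.002, -1.0]]
force: [-0.3, -0.1, 0.3]
opening: 0.998
grasp_force: 0.0
```

Request:
drive_tool:
  steps:
    - [87, -1, 0, 0, 0, 0, 0]
    - [87, -1, 0, 0, 0, 0, 0]
    - [87, -1, 0, 0, 0, 0, 0]

```text
time_s: 2.15
position: [0.4181, 0.0894, 0.2225]
tcp_rot: [[0.002, 1.0, -0.0], [1.0, -0.002, -0.001], [-0.001, -0.0, -1.0]]
force: [0.7, 0.7, -0.1]
opening: 1.002
grasp_force: 0.0
```

Request:
drive_tool:
  steps:
    - [87, -1, 0, 0, 0, 0, 0]
    - [87, -1, 0, 0, 0, 0, 0]
    - [87, -1, 0, 0, 0, 0, 0]

```text
time_s: 2.45
position: [0.419, -0.0311, 0.2227]
tcp_rot: [[0.002, 1.0, 0.001], [1.0, -0.002, -0.001], [-0.001, 0.001, -1.0]]
force: [0.5, 0.2, 0.0]
opening: 0.998
grasp_force: 0.0
```

Request:
drive_tool:
  steps:
    - [87, -1, 0, 0, 0, 0, 0]
    - [87, -1, 0, 0, 0, 0, 0]
    - [87, -1, 0, 0, 0, 0, 0]

```text
time_s: 2.75
position: [0.4194, -0.1519, 0.2228]
tcp_rot: [[0.002, 1.0, 0.002], [1.0, -0.002, -0.002], [-0.002, 0.002, -1.0]]
force: [0.3, 0.1, -0.2]
opening: 1.001
grasp_force: 0.0
```

Request:
drive_tool:
  steps:
    - [87, -1, 0, 0, 0, 0, 0]
    - [87, -1, 0, 0, 0, 0, 0]
    - [87, -1, 0, 0, 0, 0, 0]
    - [87, -1, 0, 0, 0, 0, 0]

```text
time_s: 3.15
position: [0.4191, -0.2706, 0.2224]
tcp_rot: [[0.003, 1.0, 0.001], [1.0, -0.003, -0.001], [-0.001, 0.001, -1.0]]
force: [-0.8, 0.4, 0.4]
opening: 1.0
grasp_force: 0.0
```

Run:
```python
from h import *
c,W=cap('wrist'); cv2.imwrite('pics/w1.png',cv2.resize(c['color'],(800,600))); np.savez('/tmp/wrist',W=W,Z=c['range_z'])
print(read_state()['position'],read_state()['time_s'])
Z=c['range_z']
for k,x,y in (('jar',.427,-.161),('spice',.537,-.385),('ga',.535,-.271),('gb',.420,-.282),('lime',.422,-.388),('sa',.532,-.156)):
    m=(Z>0)&(W[...,2]>.024)&(np.hypot(W[...,0]-x,W[...,1]-y)<.045); p=W[m]
    if len(p)<50: print(k,len(p)); continue
    lo,hi=np.percentile(p,[.5,99.5],axis=0); t=p[p[:,2]>hi[2]-.008]
    print(k,len(p),lo.round(3),hi.round(3),((lo+hi)/2)[:2].round(3),'top',((t.min(0)+t.max(0))/2)[:2].round(3))
```

```text
[ 0.41843397 -0.26802055  0.22211545] 3.2
jar 4499 [ 0.398 -0.192  0.095] [ 0.456 -0.135  0.105] [ 0.427 -0.164] top [ 0.428 -0.163]
spice 100 [ 0.516 -0.408  0.025] [ 0.537 -0.385  0.114] [ 0.527 -0.396] top [ 0.527 -0.398]
ga 1646 [ 0.509 -0.298  0.028] [ 0.558 -0.251  0.073] [ 0.534 -0.275] top [ 0.537 -0.272]
gb 20028 [ 0.377 -0.299  0.044] [ 0.464 -0.238  0.338] [ 0.42  -0.268] top [ 0.421 -0.246]
lime 388 [ 0.402 -0.385  0.03 ] [ 0.442 -0.367  0.054] [ 0.422 -0.376] top [ 0.422 -0.374]
sa 1003 [ 0.518 -0.178  0.025] [ 0.547 -0.141  0.049] [ 0.532 -0.159] top [ 0.533 -0.157]
```

View pics/w1.png

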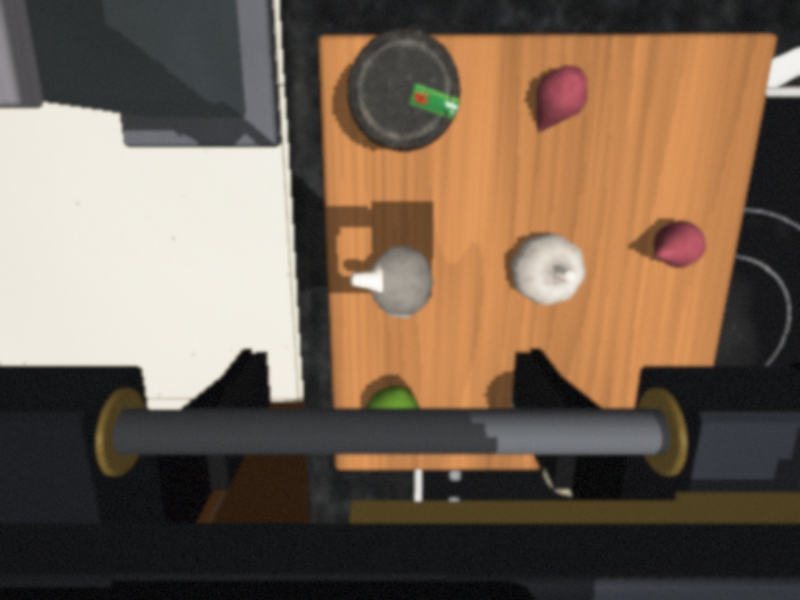

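The wrist view shows the jar lid at (404,90), garlic_a (548,269), and garlic_b (402,282) with its stalk along -x. The lime is partly hidden at (392,400). Its positions fall midway between those from the top and scene cameras, so I'll use the averages. First garlic_a, with the jaws closing along x.

Request:
drive_tool:
  steps:
    - [87, -0.06, 0.955, 0, 0, 0, 0]
    - [87, -0.06, 0.955, 0, 0, 0, 0]
    - [87, -0.06, 0.955, 0.3, 0, 0, 0]
    - [87, -0.06, 0.955, 0.6, 0, 0, 0]
    - [87, -0.06, 0.955, 0.9, 0, 0, 0]
    - [87, -0.06, 0.955, 0.9, 0, 0, 0]

```text
time_s: 3.8
position: [0.5298, -0.2693, 0.1097]
tcp_rot: [[-0.003, 1.0, -0.011], [1.0, 0.003, 0.009], [0.009, -0.011, -1.0]]
force: [-1.3, 0.4, 0.7]
opening: 1.002
grasp_force: 0.0
```

Run:
```python
from h import *
c,W=cap('wrist'); Z=c['range_z']
s=read_state();print(s['position'],s['time_s'])
for k,x,y in (('jar',.427,-.163),('sa',.532,-.156),('sb',.622,-.258),('ga',.533,-.275)):
    m=(Z>0)&(W[...,2]>.024)&(W[...,2]<.11)&(np.hypot(W[...,0]-x,W[...,1]-y)<.04); p=W[m]
    if len(p)<50: print(k,len(p)); continue
    lo,hi=np.percentile(p,[.5,99.5],axis=0); print(k,len(p),lo.round(3),hi.round(3))
```

```text
[ 0.53155704 -0.27106369  0.11242538] 3.85
jar 13199 [ 0.406 -0.193  0.026] [ 0.458 -0.141  0.105]
sa 2130 [ 0.518 -0.177  0.025] [ 0.549 -0.142  0.048]
sb 1568 [ 0.604 -0.272  0.027] [ 0.64  -0.241  0.049]
ga 3196 [ 0.511 -0.298  0.027] [ 0.558 -0.251  0.073]
```

Request:
drive_tool:
  steps:
    - [87, 0, 0, 0.3, 0, 0, 0]
    - [87, 0, 0, 0.5, 0, 0, 0]
    - [87, 0, 0, 0.68, 0, 0, 0]
    - [87, 0, 0, 0.68, 0, 0, 0]
    - [87, 0, 0, 0.68, 0, 0, 0]

```text
time_s: 4.35
position: [0.5345, -0.2748, 0.0349]
tcp_rot: [[-0.002, 1.0, 0.002], [1.0, 0.002, -0.001], [-0.001, 0.002, -1.0]]
force: [-0.1, -1.1, 0.1]
opening: 1.0
grasp_force: 0.0
```

Run:
```python
from h import *
s=read_state();print(s['position'],s['force'])
c,W=cap('wrist'); cv2.imwrite('pics/w2.png',cv2.resize(c['color'],(800,600)))
```

```text
[ 0.53445734 -0.27475688  0.03487273] [-0.13252101 -1.11256121  0.05260654]
```

View pics/w2.png

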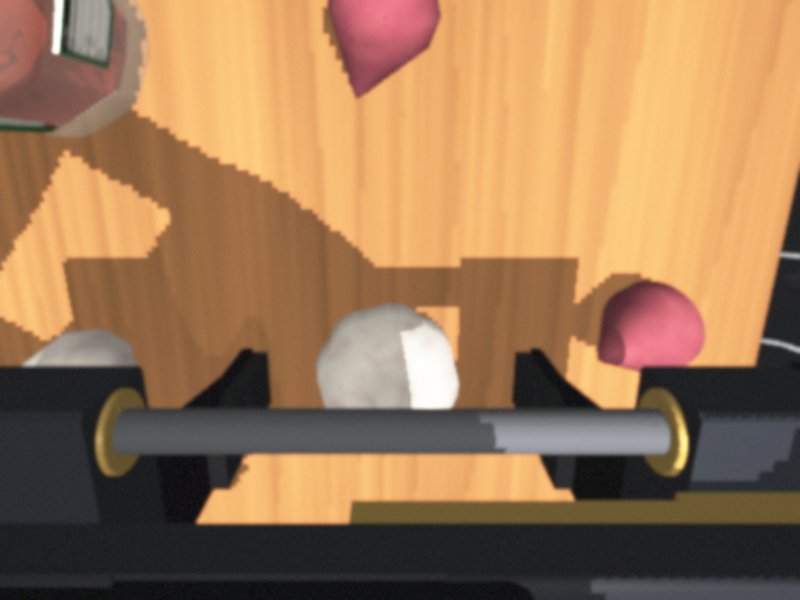

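The bulb (388,365) sits centred between the fingers (268 and 515), with both shallots clear. I'll lower 5 mm and grip.

Request:
drive_tool:
  steps:
    - [87, 0, 0, 0.04, 0, 0, 0]
    - [40, 0, 0, 0.04, 0, 0, 0]
    - [40, 0, 0, 0.04, 0, 0, 0]
    - [40, 0, 0, 0.04, 0, 0, 0]
    - [40, 0, 0, 0.04, 0, 0, 0]
    - [40, 0, 0, 0.04, 0, 0, 0]
    - [40, 0, 0, 0.04, 0, 0, 0]
    - [40, 0, 0, 0.04, 0, 0, 0]

```text
time_s: 5.2
position: [0.5335, -0.2747, 0.0282]
tcp_rot: [[-0.001, 1.0, 0.0], [1.0, 0.001, -0.0], [-0.0, 0.0, -1.0]]
force: [-0.3, 0.5, -0.1]
opening: 0.57
grasp_force: 30.0
```

Request:
drive_tool:
  steps:
    - [25, 0, 0, 0, 0, 0, 0]
    - [25, 0, 0, 0, 0, 0, 0]
    - [25, 0, 0, 0, 0, 0, 0]
    - [25, 0, 0, -0.1, 0, 0, 0]
    - [25, 0, 0, -0.2, 0, 0, 0]
    - [25, 0, 0, -0.3, 0, 0, 0]

```text
time_s: 5.8
position: [0.5337, -0.2748, 0.0655]
tcp_rot: [[-0.001, 1.0, 0.001], [1.0, 0.001, -0.001], [-0.001, 0.001, -1.0]]
force: [0.7, -0.3, -0.6]
opening: 0.57
grasp_force: 30.0
```

Request:
drive_tool:
  steps:
    - [25, 0, 0, -0.4, 0, 0, 0]
    - [25, 0.2, 0, -0.5, 0, 0, 0]
    - [25, 0.5, 0, -0.5, 0, 0, 0]
    - [25, 0.9, -0.02, -0.5, 0, 0, 0]
    - [25, 0.9, -0.02, -0.5, 0, 0, 0]

```text
time_s: 6.3
position: [0.5287, -0.1607, 0.1252]
tcp_rot: [[-0.006, 1.0, -0.003], [1.0, 0.006, 0.003], [0.004, -0.003, -1.0]]
force: [-0.7, -0.6, -0.5]
opening: 0.566
grasp_force: 30.0
```

Request:
drive_tool:
  steps:
    - [25, 0.4, 0, 0, 0, 0, 0]
    - [25, 0.8, 0, 0, 0, 0, 0]
    - [25, 1, 0, 0, 0, 0, 0]
    - [25, 1, 0, 0, 0, 0, 0]

```text
time_s: 6.7
position: [0.5303, -0.0437, 0.1251]
tcp_rot: [[-0.005, 1.0, -0.0], [1.0, 0.005, 0.001], [0.001, -0.0, -1.0]]
force: [0.5, -0.2, -1.2]
opening: 0.565
grasp_force: 30.0
```

Request:
drive_tool:
  steps:
    - [25, 0.3, 0, 0, 0, 0, 0]
    - [25, 0.48, 0, 0, 0, 0, 0]
    - [25, 0.48, 0, 0, 0, 0, 0]
    - [25, 0.48, 0, 0, 0, 0, 0]

```text
time_s: 7.1
position: [0.5315, 0.01, 0.1248]
tcp_rot: [[-0.002, 1.0, 0.002], [1.0, 0.002, -0.001], [-0.001, 0.002, -1.0]]
force: [0.3, -0.6, -0.8]
opening: 0.569
grasp_force: 30.0
```

```bash
cat > cad.py <<'E'
# fit caddy_two/three rim points (z .015-.023) seen in the wrist view to circles near the predicted wells
from h import *
from scipy.optimize import least_squares
def rims(wells,n='wrist'):
    c,W=cap(n); s=read_state(); print('tcp',np.round(s['position'],4),'open',round(s['opening'],3),'t',s['time_s'])
    P=W[(c['range_z']>0)&(W[...,2]>.0155)&(W[...,2]<.025)]
    for k,(x,y) in wells.items():
        r=np.hypot(P[:,0]-x,P[:,1]-y); p=P[(r>.034)&(r<.049)]
        if len(p)<30: print(k,len(p)); continue
        f=least_squares(lambda q:np.hypot(p[:,0]-q[0],p[:,1]-q[1])-.041,[x,y],loss='soft_l1',f_scale=.002)
        a=np.degrees(np.arctan2(p[:,1]-f.x[1],p[:,0]-f.x[0])); print(k,len(p),f.x.round(4),'rms',np.sqrt(np.mean(f.fun**2)).round(4),np.histogram(a,12,(-180,180))[0])
    return c,W
WELLS=dict(A=(.5135,.2275),B=(.507,.142),C=(.435,.1895),D=(.5305,.012),E=(.444,-.001))
E
python3 - <<'E'
from cad import *
c,W=rims(WELLS); rims(WELLS,'top'); rims(WELLS,'scene')
cv2.imwrite('pics/w3.png',cv2.resize(c['color'],(800,600)))
E
```

```text
tcp [0.5315 0.0096 0.1247] open 0.569 t 7.15
A 0
B 1165 [0.51   0.1449] rms 0.0013 [176 157 150 148 154 166 104   0   0   0   0 110]
C 343 [0.4393 0.1929] rms 0.0014 [  0   3 160 176   4   0   0   0   0   0   0   0]
D 1264 [0.5329 0.0156] rms 0.0029 [252  49   0   0  46 124 120 122 127 133 119 172]
E 1334 [0.4483 0.0031] rms 0.0013 [124  87  42 121  75 106 122 134 133 124 127 139]
tcp [0.5315 0.0095 0.1245] open 0.566 t 7.2
A 0
B 0
C 0
D 20
E 68 [0.4476 0.0052] rms 0.0012 [ 8  3  3  6 10  0  0  5  6  8  8 11]
tcp [0.5313 0.0095 0.1244] open 0.57 t 7.25
A 179 [0.5146 0.2291] rms 0.003 [24 21 25 17  9 10 12 16 16 10  8 11]
B 175 [0.5084 0.1443] rms 0.0022 [17 17 18 12  9 13 13 15 14 13 17 17]
C 178 [0.4377 0.192 ] rms 0.0021 [15 17 20 13 18 14 15 15 15 12 11 13]
D 190 [0.5315 0.0144] rms 0.0028 [34 18 16  9  9 16 17 16 13 11 11 20]
E 202 [0.4463 0.0016] rms 0.0015 [18 22 20 14 13 14 21 19 18 17 11 15]
```

View pics/w3.png

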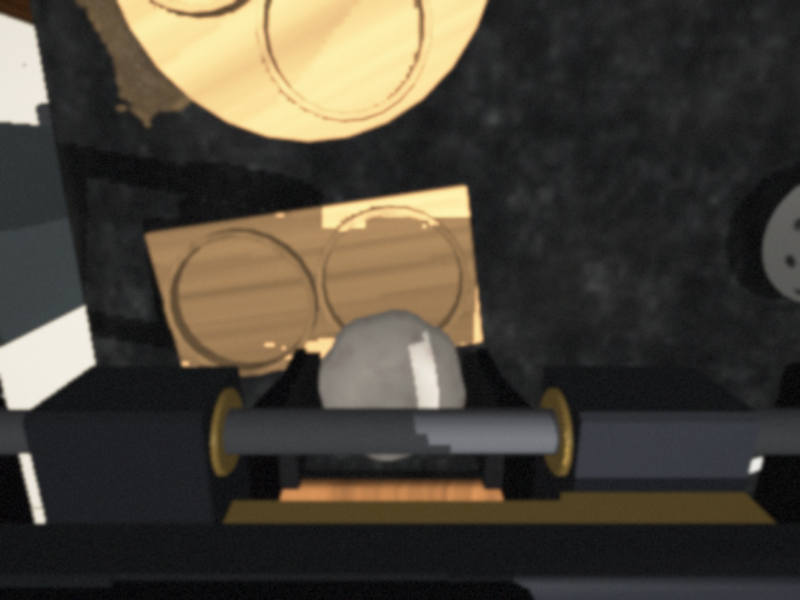

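The view shows the held bulb (392,370) about to go over caddy_two, with well D's ring at (393,280) and well E's at (244,297). The rim fit puts D at (0.533, 0.015) and E at (0.447, 0.0025).

Request:
drive_tool:
  steps:
    - [25, 0.045, 0.015, 0.2, 0, 0, 0]
    - [25, 0.045, 0.015, 0.5, 0, 0, 0]
    - [25, 0.045, 0.015, 0.7, 0, 0, 0]
    - [25, 0.045, 0.015, 0.82, 0, 0, 0]
    - [25, 0.045, 0.015, 0.85, 0, 0, 0]
    - [25, 0.045, 0.015, 0.85, 0, 0, 0]
    - [25, 0.045, 0.015, 0.85, 0, 0, 0]

```text
time_s: 7.95
position: [0.5333, 0.0158, 0.0229]
tcp_rot: [[-0.0, 1.0, 0.002], [1.0, 0.0, -0.0], [-0.0, 0.002, -1.0]]
force: [-0.1, -0.5, -0.8]
opening: 0.569
grasp_force: 30.0
```

Request:
drive_tool:
  steps:
    - [25, 0, 0, 0.01, 0, 0, 0]
    - [25, 0, 0, 0.01, 0, 0, 0]
    - [54, 0, 0, 0.01, 0, 0, 0]
    - [54, 0, 0, 0.01, 0, 0, 0]
    - [66, 0, 0, 0.01, 0, 0, 0]
    - [66, 0, 0, 0.01, 0, 0, 0]
    - [66, 0, 0, 0.01, 0, 0, 0]

```text
time_s: 8.65
position: [0.5326, 0.0164, 0.021]
tcp_rot: [[-0.001, 1.0, 0.0], [1.0, 0.001, -0.0], [-0.0, 0.0, -1.0]]
force: [-0.1, -0.2, -0.3]
opening: 0.743
grasp_force: 0.0
```

Request:
drive_tool:
  steps:
    - [66, 0, 0, -0.2, 0, 0, 0]
    - [66, 0, 0, -0.5, 0, 0, 0]
    - [66, 0, 0, -0.9, 0, 0, 0]
    - [66, 0, 0, -1, 0, 0, 0]
    - [66, 0, 0, -1, 0, 0, 0]

```text
time_s: 9.15
position: [0.5342, 0.0162, 0.1432]
tcp_rot: [[-0.001, 1.0, 0.005], [1.0, 0.001, -0.001], [-0.001, 0.005, -1.0]]
force: [-0.1, -0.3, -0.9]
opening: 0.761
grasp_force: 0.0
```

Request:
drive_tool:
  steps:
    - [80, -0.5, 0, -0.4, 0, 0, 0]
    - [80, -1, 0, -0.4, 0, 0, 0]
    - [80, -1, 0, -0.4, 0, 0, 0]
    - [80, -1, 0, -0.4, 0, 0, 0]

```text
time_s: 9.55
position: [0.5331, -0.1076, 0.1881]
tcp_rot: [[0.004, 1.0, 0.0], [1.0, -0.004, -0.001], [-0.001, 0.0, -1.0]]
force: [0.7, -0.2, -0.2]
opening: 0.911
grasp_force: 0.0
```

Run:
```python
from h import *
c,W=cap('scene'); Z=c['range_z']; cv2.imwrite('pics/s2.png',cv2.resize(c['color'][120:300,90:430],(800,424)))
m=(Z>0)&(W[...,2]>.024)&(W[...,2]<.1)&(np.hypot(W[...,0]-.533,W[...,1]-.015)<.045); p=W[m]; print(p.min(0),p.max(0)); print(read_state()['position'])
```

```text
[ 0.50896548 -0.01010719  0.02400158] [0.55762957 0.03979066 0.06547389]
[ 0.53207046 -0.10519293  0.18744537]
```

View pics/s2.png

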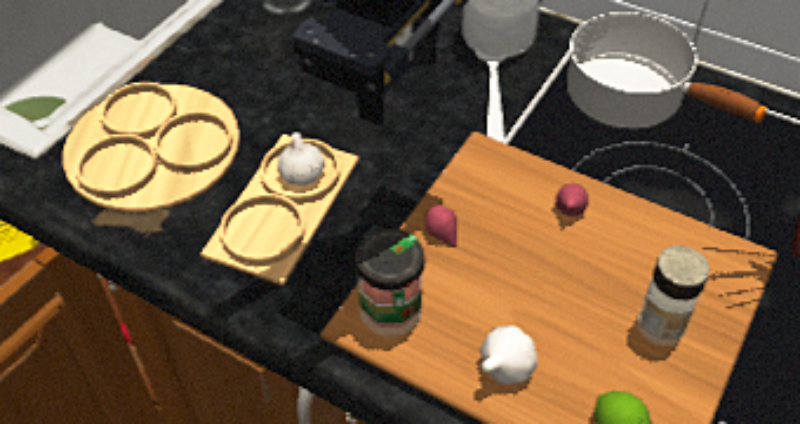

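Garlic_a stands upright in well D, top at about 65 mm as it should be. Next the spice jar at (0.537, -0.386).

Request:
drive_tool:
  steps:
    - [87, -0.5, 0.02, 0, 0, 0, 0]
    - [87, -1, 0.02, 0, 0, 0, 0]
    - [87, -1, 0.02, 0, 0, 0, 0]

```text
time_s: 9.9
position: [0.535, -0.2257, 0.1871]
tcp_rot: [[0.0, 1.0, -0.002], [1.0, -0.0, 0.0], [0.0, -0.002, -1.0]]
force: [0.7, 0.0, 0.4]
opening: 0.99
grasp_force: 0.0
```

Request:
drive_tool:
  steps:
    - [87, -0.4, 0.02, 0, 0, 0, 0]
    - [87, -0.8, 0.02, 0, 0, 0, 0]
    - [87, -1, 0.02, 0, 0, 0, 0]
    - [87, -1, 0.02, 0, 0, 0, 0]

```text
time_s: 10.3
position: [0.5374, -0.3455, 0.1869]
tcp_rot: [[0.002, 1.0, -0.001], [1.0, -0.002, 0.001], [0.001, -0.001, -1.0]]
force: [-0.6, 0.2, -0.6]
opening: 1.001
grasp_force: 0.0
```

Request:
drive_tool:
  steps:
    - [87, -0.35, 0, 0, 0, 0, 0]
    - [87, -0.35, 0, 0, 0, 0, 0]
    - [87, -0.35, 0, 0, 0, 0, 0]
    - [87, -0.35, 0, 0, 0, 0, 0]

```text
time_s: 10.7
position: [0.5375, -0.3827, 0.1879]
tcp_rot: [[-0.003, 1.0, -0.002], [1.0, 0.003, 0.003], [0.003, -0.002, -1.0]]
force: [-0.9, 0.2, 0.6]
opening: 1.002
grasp_force: 0.0
```

Run:
```python
from h import *
c,W=cap('wrist'); Z=c['range_z']; cv2.imwrite('pics/w4.png',cv2.resize(c['color'],(800,600)))
print(read_state()['position'],read_state()['time_s'])
m=(Z>0)&(W[...,2]>.024)&(W[...,2]<.125)&(np.hypot(W[...,0]-.537,W[...,1]+.386)<.035); p=W[m]; print(len(p),p.min(0),p.max(0))
```

```text
[ 0.5376984  -0.38298959  0.18823113] 10.75
3006 [ 0.5162654  -0.40777313  0.02424572] [ 0.56056343 -0.36498089  0.11521492]
```

View pics/w4.png

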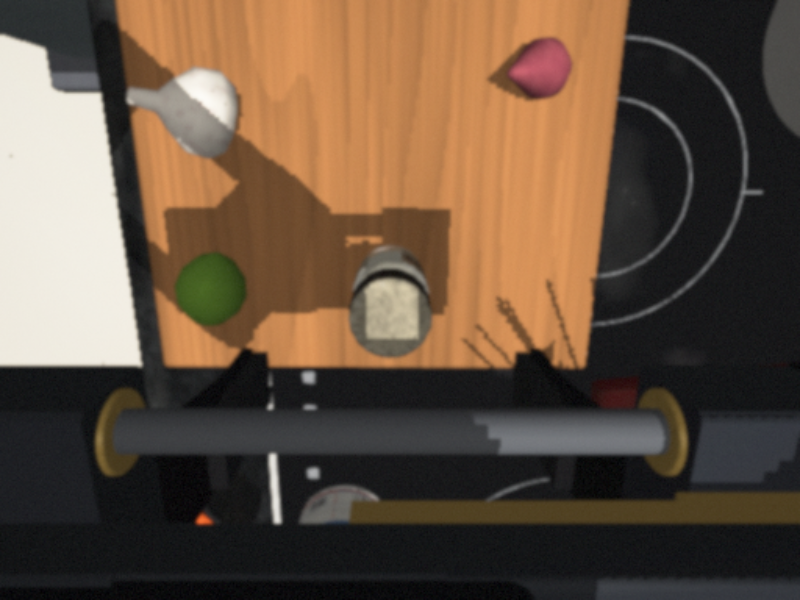

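The spice jar's lid (390,305) is central between the fingers. The lime is at (211,288) and garlic_b at (205,112). I'll descend and grip.

Request:
drive_tool:
  steps:
    - [87, -0.025, 0, 0.3, 0, 0, 0]
    - [87, -0.025, 0, 0.6, 0, 0, 0]
    - [87, -0.025, 0, 0.9, 0, 0, 0]
    - [87, -0.025, 0, 1, 0, 0, 0]
    - [87, -0.025, 0, 1, 0, 0, 0]

```text
time_s: 11.25
position: [0.5368, -0.3864, 0.067]
tcp_rot: [[-0.002, 1.0, -0.004], [1.0, 0.002, 0.004], [0.004, -0.004, -1.0]]
force: [-0.3, -0.5, 0.1]
opening: 1.001
grasp_force: 0.0
```

Request:
drive_tool:
  steps:
    - [87, 0, 0, 0.05, 0, 0, 0]
    - [60, 0, 0, 0.05, 0, 0, 0]
    - [30, 0, 0, 0.05, 0, 0, 0]
    - [30, 0, 0, 0.05, 0, 0, 0]
    - [30, 0, 0, 0.05, 0, 0, 0]
    - [30, 0, 0, 0.05, 0, 0, 0]
    - [30, 0, 0, 0.05, 0, 0, 0]
    - [30, 0, 0, 0.05, 0, 0, 0]

```text
time_s: 12.05
position: [0.5377, -0.3887, 0.063]
tcp_rot: [[-0.001, 1.0, -0.0], [1.0, 0.001, 0.0], [0.0, -0.0, -1.0]]
force: [-0.5, 0.7, 0.9]
opening: 0.485
grasp_force: 30.0
```

Request:
drive_tool:
  steps:
    - [30, 0, 0, 0, 0, 0, 0]
    - [30, 0, 0, 0, 0, 0, 0]
    - [30, 0, 0, -0.1, 0, 0, 0]
    - [30, 0, 0, -0.1, 0, 0, 0]

```text
time_s: 12.45
position: [0.5387, -0.3894, 0.0766]
tcp_rot: [[-0.001, 1.0, 0.002], [1.0, 0.001, -0.002], [-0.002, 0.002, -1.0]]
force: [0.2, -1.3, -1.1]
opening: 0.488
grasp_force: 29.9
```

Request:
drive_tool:
  steps:
    - [30, 0, 0, -0.3, 0, 0, 0]
    - [30, 0, 0, -0.6, 0, 0, 0]
    - [30, 0.2, 0, -0.8, 0, 0, 0]
    - [30, 0.5, 0, -0.8, 0, 0, 0]
    - [30, 0.8, 0, -0.8, 0, 0, 0]
    - [30, 0.8, 0, -0.8, 0, 0, 0]

```text
time_s: 13.05
position: [0.5366, -0.2872, 0.1712]
tcp_rot: [[-0.005, 1.0, -0.002], [1.0, 0.005, 0.004], [0.004, -0.002, -1.0]]
force: [-0.5, 0.0, -0.6]
opening: 0.492
grasp_force: 29.9
```

Request:
drive_tool:
  steps:
    - [30, 0.4, -0.1, 0, 0, 0, 0]
    - [30, 0.8, -0.2, 0, 0, 0, 0]
    - [30, 1, -0.25, 0, 0, 0, 0]
    - [30, 1, -0.25, 0, 0, 0, 0]

```text
time_s: 13.45
position: [0.5057, -0.1691, 0.1709]
tcp_rot: [[-0.004, 1.0, -0.003], [1.0, 0.004, 0.002], [0.002, -0.003, -1.0]]
force: [-0.6, -1.0, -1.6]
opening: 0.493
grasp_force: 29.9
```

Request:
drive_tool:
  steps:
    - [30, 0.4, -0.1, 0, 0, 0, 0]
    - [30, 0.8, -0.2, 0, 0, 0, 0]
    - [30, 1, -0.25, 0, 0, 0, 0]
    - [30, 1, -0.25, 0, 0, 0, 0]

```text
time_s: 13.85
position: [0.4764, -0.0507, 0.1711]
tcp_rot: [[-0.004, 1.0, -0.001], [1.0, 0.004, 0.001], [0.001, -0.001, -1.0]]
force: [0.2, 0.4, -0.6]
opening: 0.49
grasp_force: 29.9
```

Request:
drive_tool:
  steps:
    - [30, 0.3, -0.2, 0, 0, 0, 0]
    - [30, 0.45, -0.26, 0, 0, 0, 0]
    - [30, 0.45, -0.26, 0, 0, 0, 0]
    - [30, 0.45, -0.26, 0, 0, 0, 0]
    - [30, 0.45, -0.26, 0, 0, 0, 0]

```text
time_s: 14.35
position: [0.4483, -0.0005, 0.1713]
tcp_rot: [[0.0, 1.0, 0.003], [1.0, -0.0, -0.001], [-0.001, 0.003, -1.0]]
force: [0.6, -0.6, -1.2]
opening: 0.489
grasp_force: 29.9
```

Run:
```python
from cad import *
c,W=rims(WELLS); Z=c['range_z']; p=read_state()['position']
m=(Z>0)&(W[...,2]>.1)&(W[...,2]<.225)&(np.hypot(W[...,0]-p[0],W[...,1]-p[1])<.03); q=W[m]; print(len(q),np.percentile(q,[1,99],axis=0).round(3))
```

```text
tcp [ 4.479e-01 -3.000e-04  1.712e-01] open 0.493 t 14.4
A 0
B 894 [0.5094 0.1448] rms 0.0014 [117 121 115 109 115 135 101   0   0   0   0  81]
C 311 [0.4392 0.1928] rms 0.0019 [  0  13 141 136  21   0   0   0   0   0   0   0]
D 1295 [0.5326 0.0158] rms 0.0025 [181  76  91 100 105 112 111  98  93 100  99 129]
E 768 [0.4477 0.0026] rms 0.0013 [ 82  31   0   0  26  88  92  88 100  91  84  86]
10408 [[ 0.421 -0.013  0.133]
 [ 0.476  0.023  0.223]]
```

Request:
drive_tool:
  steps:
    - [30, 0, 0, 0.3, 0, 0, 0]
    - [30, 0, 0, 0.6, 0, 0, 0]
    - [30, 0, 0, 0.8, 0, 0, 0]
    - [30, 0, 0, 0.9, 0, 0, 0]
    - [30, 0, 0, 0.95, 0, 0, 0]
    - [30, 0, 0, 0.97, 0, 0, 0]
    - [30, 0, 0, 0.97, 0, 0, 0]
    - [30, 0, 0, 0.97, 0, 0, 0]

```text
time_s: 15.2
position: [0.4469, 0.0009, 0.0552]
tcp_rot: [[-0.001, 1.0, 0.002], [1.0, 0.001, -0.0], [-0.0, 0.002, -1.0]]
force: [0.2, 0.4, -1.1]
opening: 0.484
grasp_force: 29.9
```

Request:
drive_tool:
  steps:
    - [30, 0, 0, 0.01, 0, 0, 0]
    - [30, 0, 0, 0.01, 0, 0, 0]
    - [48, 0, 0, 0.01, 0, 0, 0]
    - [60, 0, 0, 0.01, 0, 0, 0]
    - [70, 0, 0, 0.01, 0, 0, 0]
    - [70, 0, 0, 0.01, 0, 0, 0]
    - [70, 0, 0, 0.01, 0, 0, 0]

```text
time_s: 15.9
position: [0.4462, 0.0013, 0.0533]
tcp_rot: [[-0.001, 1.0, -0.0], [1.0, 0.001, 0.0], [0.0, -0.0, -1.0]]
force: [0.2, -0.5, -0.2]
opening: 0.779
grasp_force: 0.0
```

Request:
drive_tool:
  steps:
    - [70, 0, 0, -0.2, 0, 0, 0]
    - [70, 0, 0, -0.5, 0, 0, 0]
    - [70, 0, 0, -0.9, 0, 0, 0]
    - [70, 0, 0, -1, 0, 0, 0]
    - [70, 0, 0, -1, 0, 0, 0]

```text
time_s: 16.4
position: [0.4477, 0.001, 0.1755]
tcp_rot: [[-0.001, 1.0, 0.006], [1.0, 0.001, -0.001], [-0.001, 0.006, -1.0]]
force: [-0.7, -0.7, -0.8]
opening: 0.807
grasp_force: 0.0
```

Request:
drive_tool:
  steps:
    - [87, -0.5, 0, 0, 0, 0, 0]
    - [87, -1, 0, 0, 0, 0, 0]
    - [87, -1, 0, 0, 0, 0, 0]
    - [87, -1, 0, 0, 0, 0, 0]

```text
time_s: 16.8
position: [0.4462, -0.1212, 0.172]
tcp_rot: [[0.003, 1.0, -0.001], [1.0, -0.003, 0.0], [0.0, -0.001, -1.0]]
force: [0.3, -0.1, -0.3]
opening: 0.988
grasp_force: 0.0
```

Run:
```python
from h import *
print(read_state()['position'])
c,W=cap('scene'); Z=c['range_z']
for x,y in ((.447,.003),(.533,.015)):
    p=W[(Z>0)&(W[...,2]>.024)&(W[...,2]<.14)&(np.hypot(W[...,0]-x,W[...,1]-y)<.042)]; print(np.percentile(p,[.5,99.5],axis=0).round(3).tolist())
    t=p[p[:,2]>p[:,2].max()-.006]; print('top',t.min(0).round(3),t.max(0).round(3))
```

```text
[ 0.44615828 -0.12116881  0.17198717]
[[0.424, -0.02, 0.025], [0.462, 0.022, 0.105]]
top [ 0.426 -0.019  0.1  ] [0.462 0.023 0.106]
[[0.509, 0.007, 0.024], [0.51, 0.022, 0.026]]
top [0.509 0.007 0.024] [0.51  0.022 0.026]
```

Request:
drive_tool:
  steps:
    - [87, -0.5, -0.1, 0, 0, 0, 0]
    - [87, -1, -0.2, 0, 0, 0, 0]
    - [87, -1, -0.2, 0, 0, 0, 0]

```text
time_s: 17.15
position: [0.4221, -0.2402, 0.1725]
tcp_rot: [[-0.001, 1.0, -0.001], [1.0, 0.001, 0.0], [0.0, -0.001, -1.0]]
force: [0.2, -0.2, 0.7]
opening: 0.999
grasp_force: 0.0
```

Request:
drive_tool:
  steps:
    - [87, -0.4, 0, 0, 0, 0, 0]
    - [87, -0.75, 0, 0, 0, 0, 0]
    - [87, -0.75, 0, 0, 0, 0, 0]
    - [87, -0.75, 0, 0, 0, 0, 0]

```text
time_s: 17.55
position: [0.422, -0.3272, 0.1721]
tcp_rot: [[-0.0, 1.0, -0.002], [1.0, 0.001, 0.003], [0.003, -0.002, -1.0]]
force: [0.4, -0.0, -0.2]
opening: 1.004
grasp_force: 0.0
```

Run:
```python
from h import *
s=read_state();print(s['position'])
c,W=cap('wrist'); Z=c['range_z']
b,g,r=[c['color'][...,i].astype(int) for i in range(3)]
for k,x,y,R in (('gb',.421,-.282,.045),('lime',.422,-.388,.04)):
    m=(Z>0)&(W[...,2]>.024)&(W[...,2]<.08)&(np.hypot(W[...,0]-x,W[...,1]-y)<R); p=W[m]
    print(k,len(p))
    if len(p)>50:
        print(np.percentile(p,[.5,99.5],axis=0).round(3).tolist())
        for z0 in (.03,.04,.05):
            q=p[(p[:,2]>z0)&(p[:,2]<z0+.01)]
            if len(q)>9: print(z0,[np.percentile(q[:,i],[1,50,99]).round(3).tolist() for i in (0,1)])
        # x profile: y-width per x slice
        for x0 in np.arange(.39,.455,.008):
            q=p[abs(p[:,0]-x0)<.004]
            if len(q)>5: print(round(x0,3),len(q),q[:,1].min().round(3),q[:,1].max().round(3),q[:,2].max().round(3))
cv2.imwrite('pics/w5.png',cv2.resize(c['color'],(800,600)))
```

```text
[ 0.42201492 -0.3271938   0.17208225]
gb 2335
[[0.395, -0.307, 0.037], [0.449, -0.259, 0.063]]
0.03 [[0.41, 0.424, 0.435], [-0.304, -0.26, -0.259]]
0.04 [[0.406, 0.426, 0.45], [-0.308, -0.269, -0.259]]
0.05 [[0.396, 0.424, 0.447], [-0.304, -0.28, -0.263]]
0.39 11 -0.28 -0.274 0.059
0.398 101 -0.283 -0.272 0.063
0.406 191 -0.299 -0.27 0.061
0.414 373 -0.304 -0.263 0.062
0.422 479 -0.307 -0.259 0.062
0.43 515 -0.309 -0.259 0.063
0.438 437 -0.307 -0.26 0.063
0.446 228 -0.299 -0.263 0.06
lime 1499
[[0.401, -0.406, 0.034], [0.442, -0.367, 0.06]]
0.03 [[0.399, 0.417, 0.443], [-0.396, -0.373, -0.367]]
0.04 [[0.401, 0.423, 0.442], [-0.408, -0.376, -0.367]]
0.05 [[0.404, 0.422, 0.439], [-0.404, -0.387, -0.373]]
0.398 22 -0.398 -0.383 0.046
0.406 237 -0.41 -0.373 0.057
0.414 314 -0.406 -0.368 0.06
0.422 378 -0.404 -0.367 0.061
0.43 324 -0.407 -0.366 0.059
0.438 210 -0.408 -0.372 0.056
0.446 14 -0.398 -0.385 0.044
```

View pics/w5.png

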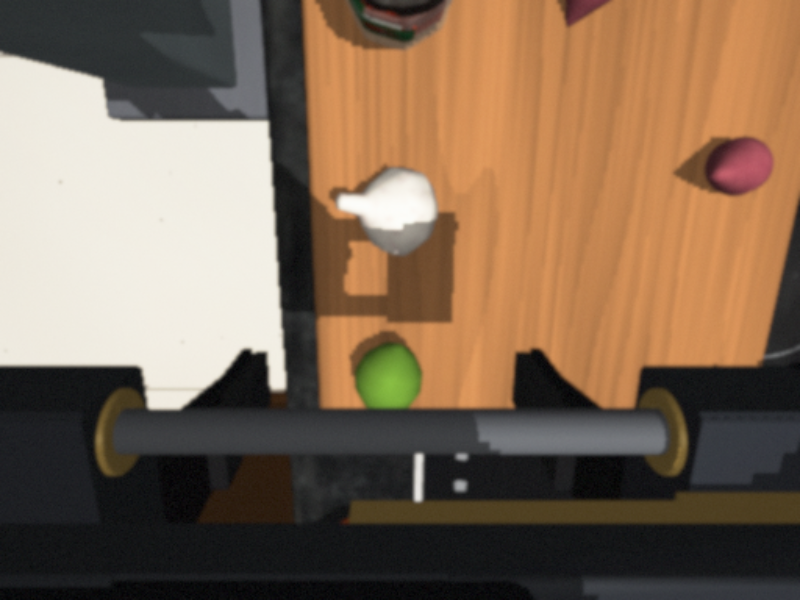

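Garlic_b (400,210) has its stalk toward -x. The bulb body centre is about (0.428, -0.284), and the lime is at (388,378). I'll grip garlic_b on the 45° diagonal to miss the stalk and the jar.

Request:
drive_tool:
  steps:
    - [87, 0.36, 0.05, 0, 0, 0, -0.524]
    - [87, 0.36, 0.05, 0, 0, 0, -0.524]
    - [87, 0.36, 0.05, 0, 0, 0, -0.524]
    - [87, 0.36, 0.05, 0.2, 0, 0, -0.524]
    - [87, 0.36, 0.05, 0.4, 0, 0, -0.524]
    - [87, 0.36, 0.05, 0.6, 0, 0, -0.524]
    - [87, 0.36, 0.05, 0.6, 0, 0, -0.524]
    - [87, 0.36, 0.05, 0.6, 0, 0, -0.524]

```text
time_s: 18.4
position: [0.4282, -0.2835, 0.1012]
tcp_rot: [[-0.709, 0.705, -0.002], [0.705, 0.709, 0.002], [0.003, 0.0, -1.0]]
force: [0.0, 0.1, 0.1]
opening: 1.004
grasp_force: 0.0
```

Request:
drive_tool:
  steps:
    - [87, 0, 0, 0.2, 0, 0, 0]
    - [87, 0, 0, 0.4, 0, 0, 0]
    - [87, 0, 0, 0.55, 0, 0, 0]
    - [87, 0, 0, 0.59, 0, 0, 0]
    - [87, 0, 0, 0.59, 0, 0, 0]
    - [87, 0, 0, 0.59, 0, 0, 0]

```text
time_s: 19.0
position: [0.4292, -0.2859, 0.0318]
tcp_rot: [[-0.708, 0.706, 0.001], [0.706, 0.708, -0.002], [-0.002, -0.0, -1.0]]
force: [0.1, -0.2, -1.0]
opening: 1.002
grasp_force: 0.0
```

Request:
drive_tool:
  steps:
    - [60, 0, 0, 0, 0, 0, 0]
    - [30, 0, 0, 0, 0, 0, 0]
    - [30, 0, 0, 0, 0, 0, 0]
    - [30, 0, 0, 0, 0, 0, 0]
    - [30, 0, 0, 0, 0, 0, 0]
    - [30, 0, 0, 0, 0, 0, 0]
    - [30, 0, 0, 0, 0, 0, 0]
    - [30, 0, 0, 0, 0, 0, 0]

```text
time_s: 19.8
position: [0.4285, -0.2856, 0.0306]
tcp_rot: [[-0.708, 0.706, -0.0], [0.706, 0.708, 0.0], [0.0, -0.0, -1.0]]
force: [0.5, 0.6, 0.9]
opening: 0.552
grasp_force: 30.0
```

Request:
drive_tool:
  steps:
    - [30, 0, 0, -0.1, 0, 0, 0]
    - [30, 0, 0, -0.2, 0, 0, 0]
    - [30, 0, 0, -0.5, 0, 0, 0]
    - [30, 0, 0, -0.8, 0, 0, 0]
    - [30, 0, 0, -1, 0, 0, 0]
    - [30, 0, 0, -1, 0, 0, 0]
    - [30, 0, 0, -1, 0, 0, 0]

```text
time_s: 20.5
position: [0.4286, -0.2856, 0.1516]
tcp_rot: [[-0.708, 0.706, 0.001], [0.706, 0.708, -0.001], [-0.002, -0.0, -1.0]]
force: [-0.7, 0.1, -1.2]
opening: 0.552
grasp_force: 30.0
```

Request:
drive_tool:
  steps:
    - [30, 0.3, 0.4, 0, 0, 0, 0]
    - [30, 0.63, 0.89, 0, 0, 0, 0]
    - [30, 0.63, 0.89, 0, 0, 0, 0]
    - [30, 0.63, 0.89, 0, 0, 0, 0]

```text
time_s: 20.9
position: [0.4483, -0.1518, 0.1491]
tcp_rot: [[-0.711, 0.703, -0.005], [0.703, 0.711, 0.004], [0.007, -0.001, -1.0]]
force: [0.6, 0.4, -0.6]
opening: 0.556
grasp_force: 30.0
```

Request:
drive_tool:
  steps:
    - [30, 0.3, 0.4, 0, 0, 0, 0]
    - [30, 0.63, 0.89, 0, 0, 0, 0]
    - [30, 0.63, 0.89, 0, 0, 0, 0]
    - [30, 0.63, 0.89, 0, 0, 0, 0]

```text
time_s: 21.3
position: [0.4715, -0.0248, 0.1496]
tcp_rot: [[-0.711, 0.703, -0.002], [0.703, 0.711, 0.001], [0.003, -0.001, -1.0]]
force: [0.3, -0.4, -0.2]
opening: 0.55
grasp_force: 30.0
```

Request:
drive_tool:
  steps:
    - [30, 0.3, 0.4, 0, 0, 0, 0]
    - [30, 0.63, 0.89, 0, 0, 0, 0]
    - [30, 0.63, 0.89, 0, 0, 0, 0]
    - [30, 0.63, 0.89, 0, 0, 0, 0]

```text
time_s: 21.7
position: [0.4947, 0.1032, 0.1498]
tcp_rot: [[-0.711, 0.703, 0.0], [0.703, 0.711, 0.0], [0.0, 0.0, -1.0]]
force: [-0.3, -0.1, 0.4]
opening: 0.551
grasp_force: 30.0
```

Request:
drive_tool:
  steps:
    - [30, 0.3, 0.4, 0, 0, 0, 0]
    - [30, 0.63, 0.89, 0, 0, 0, 0]
    - [30, 0.63, 0.89, 0, 0, 0, 0]
    - [30, 0.63, 0.89, 0, 0, 0, 0]
    - [30, 0.63, 0.89, 0, 0, 0, 0]

```text
time_s: 22.2
position: [0.5158, 0.229, 0.1497]
tcp_rot: [[-0.708, 0.706, -0.002], [0.706, 0.708, -0.001], [0.0, -0.002, -1.0]]
force: [-0.5, -0.3, -0.7]
opening: 0.551
grasp_force: 30.0
```

Run:
```python
from cad import *
rims(WELLS); rims(WELLS,'scene'); print(read_state()['joint_positions'])
```

```text
tcp [0.5156 0.2285 0.1497] open 0.551 t 22.25
A 1023 [0.5154 0.2309] rms 0.0034 [200 154  58   0   0   0  93 103  98 108 108 101]
B 550 [0.5095 0.1469] rms 0.0028 [ 88  54  20  16   0   0   0   0   0  55 163 154]
C 1386 [0.439 0.194] rms 0.0019 [114  79  95 119 187 122  93 109 116 121 110 121]
D 0
E 140 [0.4487 0.0054] rms 0.0012 [27  0  0  0  0  0  0  0  0  0 25 88]
tcp [0.5156 0.2283 0.1499] open 0.556 t 22.3
A 185 [0.5145 0.229 ] rms 0.0034 [29 23 24 21  8  8 12 14 17 11  9  9]
B 180 [0.5081 0.1441] rms 0.0023 [15 14 17 13  9 12 16 16 16 17 16 19]
C 177 [0.4376 0.1922] rms 0.0021 [14 16 16 14 20 14 16 15 15 13 12 12]
D 133 [0.5318 0.0149] rms 0.0023 [23 15 18 12 11 14 16  9 13  2  0  0]
E 154 [0.4467 0.0018] rms 0.0015 [18 20 19 15 12 16  5  0  6 13 15 15]
[ 1.25542742e+01  3.10796737e+01  9.48919406e+01 -5.08533076e-02
  5.41480516e+01 -3.24030576e+01]
```

Request:
drive_tool:
  steps:
    - [30, 0.01, 0.01, 0.3, 0, 0, 0]
    - [30, 0.01, 0.01, 0.6, 0, 0, 0]
    - [30, 0.01, 0.01, 0.8, 0, 0, 0]
    - [30, 0.01, 0.01, 0.95, 0, 0, 0]
    - [30, 0.01, 0.01, 1, 0, 0, 0]
    - [30, 0.01, 0.01, 1, 0, 0, 0]
    - [30, 0.01, 0.01, 1, 0, 0, 0]

```text
time_s: 23.0
position: [0.5166, 0.2315, 0.0313]
tcp_rot: [[-0.707, 0.707, 0.001], [0.707, 0.707, 0.0], [-0.001, 0.001, -1.0]]
force: [0.4, -1.0, -0.3]
opening: 0.556
grasp_force: 30.0
```

Request:
drive_tool:
  steps:
    - [30, 0, 0, 0.03, 0, 0, 0]
    - [30, 0, 0, 0.055, 0, 0, 0]
    - [30, 0, 0, 0.055, 0, 0, 0]
    - [30, 0, 0, 0.055, 0, 0, 0]

```text
time_s: 23.4
position: [0.5159, 0.2323, 0.0241]
tcp_rot: [[-0.708, 0.706, 0.0], [0.706, 0.708, 0.0], [-0.0, 0.0, -1.0]]
force: [-0.7, 0.8, -1.1]
opening: 0.555
grasp_force: 30.0
```

Request:
drive_tool:
  steps:
    - [30, 0, 0, 0.012, 0, 0, 0]
    - [30, 0, 0, 0.012, 0, 0, 0]
    - [52, 0, 0, 0.012, 0, 0, 0]
    - [58, 0, 0, 0.012, 0, 0, 0]
    - [66, 0, 0, 0.012, 0, 0, 0]
    - [66, 0, 0, 0.012, 0, 0, 0]
    - [66, 0, 0, 0.012, 0, 0, 0]

```text
time_s: 24.1
position: [0.5159, 0.2322, 0.0226]
tcp_rot: [[-0.708, 0.706, 0.0], [0.706, 0.708, 0.0], [-0.0, 0.0, -1.0]]
force: [-0.4, 0.3, -0.8]
opening: 0.749
grasp_force: 0.0
```

Request:
drive_tool:
  steps:
    - [66, 0, 0, -0.2, 0, 0, 0]
    - [66, 0, 0, -0.5, 0, 0, 0]
    - [66, 0, 0, -0.9, 0, 0, 0]
    - [66, 0, 0, -1, 0, 0, 0]
    - [66, 0, 0, -1, 0, 0, 0]

```text
time_s: 24.6
position: [0.5175, 0.2326, 0.145]
tcp_rot: [[-0.708, 0.706, 0.006], [0.706, 0.708, 0.001], [-0.003, 0.005, -1.0]]
force: [0.0, -0.6, -0.5]
opening: 0.758
grasp_force: 0.0
```

Request:
drive_tool:
  steps:
    - [87, -0.4, -0.6, -0.3, 0, 0, 0.524]
    - [87, -0.7, -1, -0.3, 0, 0, 0.524]
    - [87, -0.7, -1, -0.3, 0, 0, 0.524]
    - [87, -0.7, -1, -0.3, 0, 0, 0.524]
    - [87, -0.7, -1, -0.3, 0, 0, 0.524]
    - [87, -0.7, -1, -0.3, 0, 0, 0.524]
    - [87, -0.7, -1, -0.3, 0, 0, 0.524]

```text
time_s: 25.3
position: [0.4893, 0.0876, 0.1767]
tcp_rot: [[-0.0, 1.0, -0.004], [1.0, 0.0, 0.0], [0.0, -0.004, -1.0]]
force: [-0.4, 0.5, -0.2]
opening: 0.999
grasp_force: 0.0
```

Run:
```python
from h import *
print(read_state()['position'])
c,W=cap('scene'); Z=c['range_z']
cv2.imwrite('pics/s3.png',cv2.resize(c['color'][120:300,90:430],(800,424)))
p=W[(Z>0)&(W[...,2]>.024)&(W[...,2]<.1)&(np.hypot(W[...,0]-.515,W[...,1]-.23)<.042)]; print(len(p),np.percentile(p,[.5,99.5],axis=0).round(3).tolist())
```

```text
[0.48933041 0.08762915 0.17670064]
251 [[0.481, 0.208, 0.024], [0.531, 0.249, 0.054]]
```

View pics/s3.png

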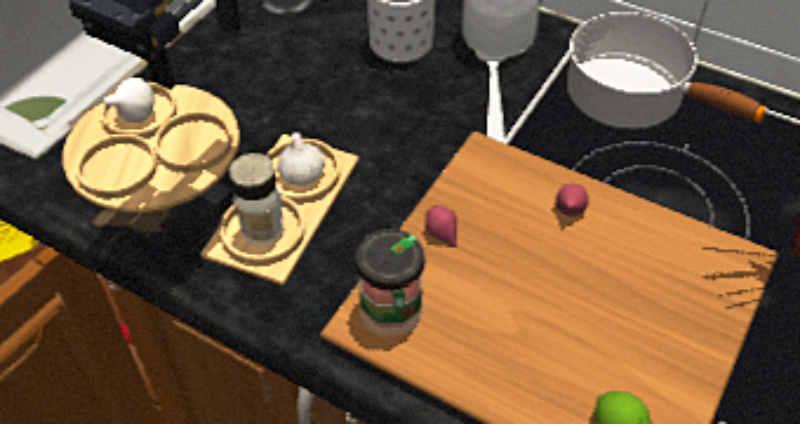

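Garlic_b is down in well A, top at 54 mm, and the spice jar stands in E. Now the lime.

Request:
drive_tool:
  steps:
    - [87, -0.5, -0.07, 0, 0, 0, 0]
    - [87, -0.99, -0.14, 0, 0, 0, 0]
    - [87, -0.99, -0.14, 0, 0, 0, 0]

```text
time_s: 25.65
position: [0.4733, -0.0334, 0.1776]
tcp_rot: [[-0.001, 1.0, -0.002], [1.0, 0.001, -0.001], [-0.001, -0.002, -1.0]]
force: [-0.0, -0.8, -0.0]
opening: 0.999
grasp_force: 0.0
```

Request:
drive_tool:
  steps:
    - [87, -0.5, -0.07, 0, 0, 0, 0]
    - [87, -0.99, -0.14, 0, 0, 0, 0]
    - [87, -0.99, -0.14, 0, 0, 0, 0]

```text
time_s: 25.95
position: [0.4571, -0.1533, 0.1778]
tcp_rot: [[0.001, 1.0, -0.0], [1.0, -0.001, -0.001], [-0.001, -0.0, -1.0]]
force: [0.5, -0.2, -0.4]
opening: 1.0
grasp_force: 0.0
```

Request:
drive_tool:
  steps:
    - [87, -0.5, -0.07, 0, 0, 0, 0]
    - [87, -0.99, -0.14, 0, 0, 0, 0]
    - [87, -0.99, -0.14, 0, 0, 0, 0]

```text
time_s: 26.25
position: [0.4405, -0.2727, 0.1778]
tcp_rot: [[0.001, 1.0, 0.0], [1.0, -0.001, -0.002], [-0.002, 0.0, -1.0]]
force: [0.3, 0.9, -0.7]
opening: 1.006
grasp_force: 0.0
```

Request:
drive_tool:
  steps:
    - [87, -0.5, -0.07, 0.2, 0, 0, 0]
    - [87, -0.99, -0.14, 0.5, 0, 0, 0]
    - [87, -0.99, -0.14, 0.7, 0, 0, 0]
    - [87, -0.99, -0.14, 0.7, 0, 0, 0]
    - [87, -0.99, -0.14, 0.7, 0, 0, 0]

```text
time_s: 26.75
position: [0.4227, -0.3862, 0.0921]
tcp_rot: [[-0.0, 1.0, -0.003], [1.0, 0.0, 0.005], [0.005, -0.003, -1.0]]
force: [0.1, -0.0, -0.3]
opening: 1.001
grasp_force: 0.0
```

Run:
```python
from h import *
s=read_state();print(s['position'],s['tcp_rot'][0])
for n in('wrist','top','scene'):
    c,W=cap(n); Z=c['range_z']; b,g,r=[c['color'][...,i].astype(int) for i in range(3)]
    p=W[(Z>0)&(W[...,2]>.022)&(W[...,2]<.07)&(np.hypot(W[...,0]-.422,W[...,1]+.388)<.045)&(g>r+15)]
    if len(p)>20: print(n,len(p),np.percentile(p,[1,99],axis=0).round(3).tolist())
```

```text
[ 0.42271567 -0.38617323  0.09209343] [-2.95470007e-04  9.99994540e-01 -3.29139307e-03]
wrist 2796 [[0.402, -0.407, 0.041], [0.44, -0.368, 0.06]]
scene 68 [[0.398, -0.416, 0.033], [0.412, -0.381, 0.048]]
```

Request:
drive_tool:
  steps:
    - [87, -0.01, 0, 0.2, 0, 0, 0]
    - [87, -0.01, 0, 0.4, 0, 0, 0]
    - [87, -0.01, 0, 0.51, 0, 0, 0]
    - [87, -0.01, 0, 0.51, 0, 0, 0]
    - [87, -0.01, 0, 0.51, 0, 0, 0]

```text
time_s: 27.4
position: [0.4246, -0.3885, 0.0344]
tcp_rot: [[-0.002, 1.0, 0.001], [1.0, 0.002, -0.001], [-0.001, 0.001, -1.0]]
force: [-0.1, 0.1, 0.1]
opening: 1.001
grasp_force: 0.0
```

Request:
drive_tool:
  steps:
    - [60, 0, 0, 0, 0, 0, 0]
    - [30, 0, 0, 0, 0, 0, 0]
    - [30, 0, 0, 0, 0, 0, 0]
    - [30, 0, 0, 0, 0, 0, 0]
    - [30, 0, 0, 0, 0, 0, 0]
    - [30, 0, 0, 0, 0, 0, 0]
    - [30, 0, 0, 0, 0, 0, 0]
    - [30, 0, 0, 0, 0, 0, 0]

```text
time_s: 28.2
position: [0.4238, -0.3885, 0.0333]
tcp_rot: [[-0.001, 1.0, -0.0], [1.0, 0.001, 0.0], [0.0, -0.0, -1.0]]
force: [-0.7, 1.4, 0.2]
opening: 0.484
grasp_force: 30.0
```

Request:
drive_tool:
  steps:
    - [30, 0, 0, 0, 0, 0, 0]
    - [30, 0, 0, -0.1, 0, 0, 0]
    - [30, 0, 0, -0.3, 0, 0, 0]
    - [30, 0, 0, -0.6, 0, 0, 0]
    - [30, 0, 0, -1, 0, 0, 0]
    - [30, 0, 0, -1, 0, 0, 0]
    - [30, 0, 0, -1, 0, 0, 0]

```text
time_s: 28.9
position: [0.4245, -0.3891, 0.1553]
tcp_rot: [[-0.001, 1.0, 0.002], [1.0, 0.001, -0.003], [-0.003, 0.002, -1.0]]
force: [0.6, -0.4, -1.9]
opening: 0.481
grasp_force: 30.0
```

Request:
drive_tool:
  steps:
    - [30, 0.4, 0.07, 0, 0, 0, 0]
    - [30, 0.89, 0.14, 0, 0, 0, 0]
    - [30, 0.89, 0.14, 0, 0, 0, 0]

```text
time_s: 29.2
position: [0.4381, -0.2748, 0.1513]
tcp_rot: [[-0.004, 1.0, -0.006], [1.0, 0.004, 0.008], [0.008, -0.006, -1.0]]
force: [-0.1, -0.0, -0.8]
opening: 0.483
grasp_force: 30.0
```

Request:
drive_tool:
  steps:
    - [30, 0.4, 0.07, 0, 0, 0, 0]
    - [30, 0.89, 0.14, 0, 0, 0, 0]
    - [30, 0.89, 0.14, 0, 0, 0, 0]

```text
time_s: 29.5
position: [0.4551, -0.1695, 0.1518]
tcp_rot: [[-0.005, 1.0, -0.006], [1.0, 0.005, 0.005], [0.005, -0.006, -1.0]]
force: [-0.7, 0.1, -0.2]
opening: 0.485
grasp_force: 30.0
```

Request:
drive_tool:
  steps:
    - [30, 0.4, 0.07, 0, 0, 0, 0]
    - [30, 0.89, 0.14, 0, 0, 0, 0]
    - [30, 0.89, 0.14, 0, 0, 0, 0]

```text
time_s: 29.8
position: [0.4726, -0.0641, 0.1522]
tcp_rot: [[-0.005, 1.0, -0.004], [1.0, 0.005, 0.002], [0.002, -0.004, -1.0]]
force: [-0.7, -0.0, -0.6]
opening: 0.481
grasp_force: 30.0
```

Request:
drive_tool:
  steps:
    - [30, 0.4, 0.07, 0, 0, 0, 0]
    - [30, 0.89, 0.14, 0, 0, 0, 0]
    - [30, 0.89, 0.14, 0, 0, 0, 0]

```text
time_s: 30.1
position: [0.4905, 0.0417, 0.1526]
tcp_rot: [[-0.005, 1.0, -0.001], [1.0, 0.005, 0.001], [0.001, -0.001, -1.0]]
force: [0.1, -0.3, -1.0]
opening: 0.484
grasp_force: 30.0
```

Request:
drive_tool:
  steps:
    - [30, 0.4, 0.07, 0, 0, 0, 0]
    - [30, 0.89, 0.14, 0, 0, 0, 0]
    - [30, 0.89, 0.14, 0, 0, 0, 0]
    - [30, 0.89, 0.14, 0, 0, 0, 0]
    - [30, 0.89, 0.14, 0, 0, 0, 0]

```text
time_s: 30.6
position: [0.5072, 0.1439, 0.1528]
tcp_rot: [[-0.001, 1.0, -0.001], [1.0, 0.001, -0.001], [-0.001, -0.001, -1.0]]
force: [-0.8, -0.9, 0.3]
opening: 0.485
grasp_force: 30.0
```

Request:
drive_tool:
  steps:
    - [30, 0, 0.015, 0.3, 0, 0, 0]
    - [30, 0, 0.015, 0.6, 0, 0, 0]
    - [30, 0, 0.015, 0.8, 0, 0, 0]
    - [30, 0, 0.015, 0.95, 0, 0, 0]
    - [30, 0, 0.015, 1, 0, 0, 0]
    - [30, 0, 0.015, 1, 0, 0, 0]
    - [30, 0, 0.015, 1, 0, 0, 0]

```text
time_s: 31.3
position: [0.5099, 0.1446, 0.034]
tcp_rot: [[0.0, 1.0, 0.001], [1.0, -0.0, -0.0], [-0.0, 0.001, -1.0]]
force: [0.7, 0.9, -0.4]
opening: 0.484
grasp_force: 30.0
```

Request:
drive_tool:
  steps:
    - [30, 0, 0, 0.03, 0, 0, 0]
    - [30, 0, 0, 0.055, 0, 0, 0]
    - [30, 0, 0, 0.055, 0, 0, 0]
    - [30, 0, 0, 0.055, 0, 0, 0]

```text
time_s: 31.7
position: [0.5093, 0.1457, 0.0269]
tcp_rot: [[-0.001, 1.0, 0.0], [1.0, 0.001, 0.0], [0.0, 0.0, -1.0]]
force: [0.6, 0.3, 0.5]
opening: 0.481
grasp_force: 30.0
```

Request:
drive_tool:
  steps:
    - [30, 0, 0, 0.017, 0, 0, 0]
    - [30, 0, 0, 0.017, 0, 0, 0]
    - [46, 0, 0, 0.017, 0, 0, 0]
    - [52, 0, 0, 0.017, 0, 0, 0]
    - [62, 0, 0, 0.017, 0, 0, 0]
    - [62, 0, 0, 0.017, 0, 0, 0]
    - [62, 0, 0, 0.017, 0, 0, 0]

```text
time_s: 32.4
position: [0.5093, 0.1455, 0.0247]
tcp_rot: [[-0.001, 1.0, 0.0], [1.0, 0.001, -0.0], [-0.0, 0.0, -1.0]]
force: [-0.4, -0.3, 1.3]
opening: 0.7
grasp_force: 0.0
```

Request:
drive_tool:
  steps:
    - [62, 0, 0, -0.2, 0, 0, 0]
    - [62, 0, 0, -0.5, 0, 0, 0]
    - [62, 0, 0, -0.9, 0, 0, 0]
    - [62, 0, 0, -1, 0, 0, 0]
    - [62, 0, 0, -1, 0, 0, 0]

```text
time_s: 32.9
position: [0.5108, 0.1457, 0.1469]
tcp_rot: [[-0.001, 1.0, 0.006], [1.0, 0.001, 0.0], [0.0, 0.006, -1.0]]
force: [0.7, 1.0, -0.8]
opening: 0.714
grasp_force: 0.0
```

Request:
drive_tool:
  steps:
    - [87, -0.4, -0.1, -0.2, 0, 0, 0]
    - [87, -0.85, -0.23, -0.2, 0, 0, 0]
    - [87, -0.85, -0.23, -0.2, 0, 0, 0]

```text
time_s: 33.2
position: [0.4794, 0.0406, 0.1674]
tcp_rot: [[0.002, 1.0, -0.004], [1.0, -0.002, -0.001], [-0.001, -0.004, -1.0]]
force: [0.3, 0.8, -0.0]
opening: 0.902
grasp_force: 0.0
```

Request:
drive_tool:
  steps:
    - [87, -0.4, -0.1, 0, 0, 0, 0]
    - [87, -0.85, -0.23, 0, 0, 0, 0]
    - [87, -0.85, -0.23, 0, 0, 0, 0]

```text
time_s: 33.5
position: [0.4526, -0.062, 0.1671]
tcp_rot: [[0.005, 1.0, -0.003], [1.0, -0.005, 0.0], [0.0, -0.003, -1.0]]
force: [0.5, 0.3, -0.6]
opening: 0.993
grasp_force: 0.0
```

Request:
drive_tool:
  steps:
    - [87, -0.4, -0.1, 0, 0, 0, 0]
    - [87, -0.87, -0.23, 0, 0, 0, 0]
    - [87, -0.87, -0.23, 0, 0, 0, 0]
    - [87, -0.87, -0.23, 0, 0, 0, 0]
    - [87, -0.87, -0.23, 0, 0, 0, 0]

```text
time_s: 34.0
position: [0.4262, -0.1612, 0.1678]
tcp_rot: [[-0.001, 1.0, -0.002], [1.0, 0.001, 0.002], [0.002, -0.002, -1.0]]
force: [-0.3, -0.2, -0.2]
opening: 0.997
grasp_force: 0.0
```

Run:
```python
from h import *
s=read_state();print(s['position'])
c,W=cap('wrist');Z=c['range_z']; p=W[(Z>0)&(W[...,2]>.095)&(W[...,2]<.112)&(np.hypot(W[...,0]-.427,W[...,1]+.163)<.04)]; print('jar',len(p),np.percentile(p,[.5,99.5],axis=0).round(3).tolist())
c,W=cap('scene'); Z=c['range_z']
p=W[(Z>0)&(W[...,2]>.024)&(W[...,2]<.1)&(np.hypot(W[...,0]-.509,W[...,1]-.1445)<.04)]; print('lime',len(p),np.percentile(p,[.5,99.5],axis=0).round(3).tolist())
```

```text
[ 0.42623442 -0.16123516  0.16778698]
jar 4818 [[0.399, -0.191, 0.097], [0.456, -0.133, 0.105]]
lime 231 [[0.488, 0.116, 0.024], [0.528, 0.16, 0.051]]
```

Lime is down in well B, top at 51 mm. Now the wide jar.

Request:
drive_tool:
  steps:
    - [87, -0.01, 0.01, 0.2, 0, 0, 0]
    - [87, -0.01, 0.01, 0.5, 0, 0, 0]
    - [87, -0.01, 0.01, 0.8, 0, 0, 0]
    - [87, -0.01, 0.01, 0.94, 0, 0, 0]
    - [87, -0.01, 0.01, 0.94, 0, 0, 0]
    - [87, -0.01, 0.01, 0.94, 0, 0, 0]

```text
time_s: 34.7
position: [0.4282, -0.1631, 0.0559]
tcp_rot: [[-0.003, 1.0, -0.0], [1.0, 0.003, 0.0], [0.0, -0.0, -1.0]]
force: [-0.1, 0.2, 0.6]
opening: 0.995
grasp_force: 0.0
```

Request:
drive_tool:
  steps:
    - [70, 0, 0, 0, 0, 0, 0]
    - [40, 0, 0, 0, 0, 0, 0]
    - [40, 0, 0, 0, 0, 0, 0]
    - [40, 0, 0, 0, 0, 0, 0]
    - [40, 0, 0, 0, 0, 0, 0]
    - [40, 0, 0, 0, 0, 0, 0]
    - [40, 0, 0, 0, 0, 0, 0]

```text
time_s: 35.4
position: [0.4278, -0.1642, 0.0564]
tcp_rot: [[-0.001, 1.0, 0.0], [1.0, 0.001, -0.0], [-0.0, 0.0, -1.0]]
force: [-1.2, 0.4, 5.6]
opening: 0.692
grasp_force: 30.0
```

Request:
drive_tool:
  steps:
    - [40, 0, 0, 0, 0, 0, 0]
    - [40, 0, 0, -0.1, 0, 0, 0]
    - [40, 0, 0, -0.3, 0, 0, 0]
    - [40, 0, 0, -0.6, 0, 0, 0]
    - [40, 0, 0, -1, 0, 0, 0]
    - [40, 0, 0, -1, 0, 0, 0]
    - [40, 0, 0, -1, 0, 0, 0]

```text
time_s: 36.1
position: [0.4282, -0.1643, 0.1765]
tcp_rot: [[-0.001, 1.0, 0.002], [1.0, 0.001, -0.001], [-0.001, 0.002, -1.0]]
force: [-0.4, 0.6, -2.6]
opening: 0.694
grasp_force: 30.0
```

Request:
drive_tool:
  steps:
    - [40, 0.4, 0.01, 0, 0, 0, 0]
    - [40, 0.8, 0.03, 0, 0, 0, 0]
    - [40, 0.99, 0.03, 0, 0, 0, 0]
    - [40, 0.99, 0.03, 0, 0, 0, 0]

```text
time_s: 36.5
position: [0.4284, -0.0418, 0.1737]
tcp_rot: [[-0.005, 1.0, -0.007], [1.0, 0.005, 0.003], [0.003, -0.007, -1.0]]
force: [0.1, -1.0, -2.5]
opening: 0.693
grasp_force: 30.0
```

Request:
drive_tool:
  steps:
    - [40, 0.4, 0.01, 0, 0, 0, 0]
    - [40, 0.8, 0.03, 0, 0, 0, 0]
    - [40, 0.99, 0.03, 0, 0, 0, 0]
    - [40, 0.99, 0.03, 0, 0, 0, 0]

```text
time_s: 36.9
position: [0.4336, 0.0752, 0.1743]
tcp_rot: [[-0.004, 1.0, -0.004], [1.0, 0.004, 0.001], [0.001, -0.004, -1.0]]
force: [0.2, -0.2, -2.0]
opening: 0.696
grasp_force: 30.0
```

Request:
drive_tool:
  steps:
    - [40, 0.4, 0.01, 0, 0, 0, 0]
    - [40, 0.8, 0.03, 0, 0, 0, 0]
    - [40, 0.98, 0.03, 0, 0, 0, 0]
    - [40, 0.98, 0.03, 0, 0, 0, 0]
    - [40, 0.98, 0.03, 0, 0, 0, 0]
    - [40, 0.98, 0.03, 0, 0, 0, 0]

```text
time_s: 37.5
position: [0.4382, 0.1894, 0.1752]
tcp_rot: [[0.001, 1.0, -0.002], [1.0, -0.001, -0.001], [-0.001, -0.002, -1.0]]
force: [-0.1, -0.1, -1.8]
opening: 0.691
grasp_force: 30.0
```

Run:
```python
from cad import *
c,W=rims(WELLS); Z=c['range_z']; p=read_state()['position']
m=(Z>0)&(W[...,2]>.205)&(W[...,2]<.23)&(np.hypot(W[...,0]-p[0],W[...,1]-p[1])<.04); q=W[m]; print(len(q)); print(np.percentile(q,[1,99],axis=0).round(3))
cv2.imwrite('pics/w6.png',cv2.resize(c['color'],(800,600)))
```

```text
tcp [0.4383 0.1894 0.1754] open 0.694 t 37.55
A 1488 [0.5152 0.2302] rms 0.0032 [172 139 184 150 103 115 114 110 108 100 100  93]
B 624 [0.5092 0.1455] rms 0.0016 [  0   0   0   0  83  94  86  79 101 102  79   0]
C 690 [0.4387 0.1934] rms 0.0015 [70  0  0  0  0 89 90 89 91 90 87 84]
D 0
E 0
10990
[[0.403 0.174 0.208]
 [0.475 0.221 0.228]]
```

View pics/w6.png

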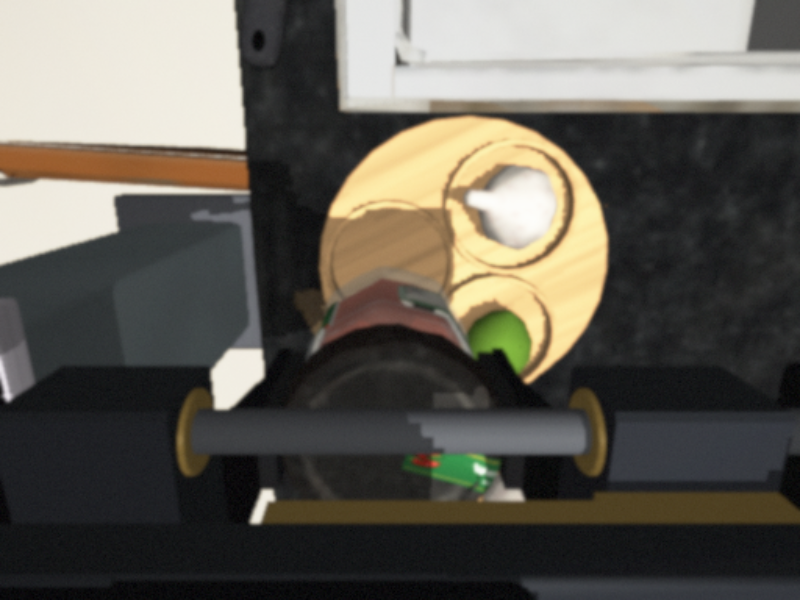

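The garlic (515,207) and lime (500,340) sit in wells A and B, and the held jar points at free well C (390,250). I'll lower it there.

Request:
drive_tool:
  steps:
    - [40, 0.02, 0, 0.3, 0, 0, 0]
    - [40, 0.02, 0, 0.6, 0, 0, 0]
    - [40, 0.02, 0, 0.8, 0, 0, 0]
    - [40, 0.02, 0, 0.95, 0, 0, 0]
    - [40, 0.02, 0, 1, 0, 0, 0]
    - [40, 0.02, 0, 1, 0, 0, 0]
    - [40, 0.02, 0, 1, 0, 0, 0]

```text
time_s: 38.25
position: [0.4392, 0.1931, 0.0565]
tcp_rot: [[-0.0, 1.0, 0.001], [1.0, 0.0, 0.0], [0.0, 0.001, -1.0]]
force: [0.8, 0.0, -1.5]
opening: 0.698
grasp_force: 30.0
```

Request:
drive_tool:
  steps:
    - [40, 0, 0, 0.03, 0, 0, 0]
    - [40, 0, 0, 0.05, 0, 0, 0]
    - [40, 0, 0, 0.05, 0, 0, 0]
    - [40, 0, 0, 0.05, 0, 0, 0]

```text
time_s: 38.65
position: [0.4384, 0.1935, 0.0501]
tcp_rot: [[-0.001, 1.0, 0.0], [1.0, 0.001, 0.0], [0.0, 0.0, -1.0]]
force: [1.0, 0.2, -2.2]
opening: 0.692
grasp_force: 30.0
```

Request:
drive_tool:
  steps:
    - [40, 0, 0, 0.01, 0, 0, 0]
    - [40, 0, 0, 0.017, 0, 0, 0]
    - [40, 0, 0, 0.017, 0, 0, 0]
    - [64, 0, 0, 0.017, 0, 0, 0]
    - [68, 0, 0, 0.017, 0, 0, 0]
    - [70, 0, 0, 0.017, 0, 0, 0]
    - [70, 0, 0, 0.017, 0, 0, 0]
    - [70, 0, 0, 0.017, 0, 0, 0]

```text
time_s: 39.45
position: [0.4385, 0.1935, 0.0479]
tcp_rot: [[-0.001, 1.0, 0.0], [1.0, 0.001, 0.0], [0.0, 0.0, -1.0]]
force: [0.7, -0.2, 0.4]
opening: 0.804
grasp_force: 0.0
```

Request:
drive_tool:
  steps:
    - [70, 0, 0, -0.2, 0, 0, 0]
    - [70, 0, 0, -0.5, 0, 0, 0]
    - [70, 0, 0, -0.9, 0, 0, 0]
    - [70, 0, 0, -1, 0, 0, 0]
    - [70, 0, 0, -1, 0, 0, 0]

```text
time_s: 39.95
position: [0.44, 0.1938, 0.1702]
tcp_rot: [[-0.001, 1.0, 0.006], [1.0, 0.001, 0.001], [0.001, 0.006, -1.0]]
force: [-0.0, 0.1, -0.9]
opening: 0.804
grasp_force: 0.0
```

Request:
drive_tool:
  steps:
    - [70, 0.4, 0, 0, 0, 0, 0]
    - [70, 0.9, 0, 0, 0, 0, 0]
    - [70, 1, 0, 0, 0, 0, 0]
    - [70, 1, 0, 0, 0, 0, 0]

```text
time_s: 40.35
position: [0.4374, 0.3158, 0.1662]
tcp_rot: [[-0.005, 1.0, -0.002], [1.0, 0.005, -0.0], [-0.0, -0.002, -1.0]]
force: [-0.4, -1.2, -0.5]
opening: 0.801
grasp_force: 0.0
```

Request:
drive_tool:
  steps:
    - [70, 0.4, 0, 0, 0, 0, 0]
    - [70, 0.9, 0, 0, 0, 0, 0]
    - [70, 1, 0, 0, 0, 0, 0]
    - [70, 1, 0, 0, 0, 0, 0]
    - [70, 1, 0, 0, 0, 0, 0]

```text
time_s: 40.85
position: [0.4372, 0.4318, 0.1662]
tcp_rot: [[-0.001, 1.0, -0.003], [1.0, 0.001, -0.003], [-0.003, -0.003, -1.0]]
force: [0.1, -1.0, -0.2]
opening: 0.805
grasp_force: 0.0
```

Run:
```python
from h import *
s=read_state();print(s['position'],s['time_s'],np.abs(s['qvel']).max())
c,W=cap('scene'); Z=c['range_z']
cv2.imwrite('pics/s4.png',cv2.resize(c['color'][120:300,90:430],(800,424)))
for k,x,y in (('A',.515,.230),('B',.509,.1445),('C',.4385,.193),('D',.533,.015),('E',.447,.0025)):
    p=W[(Z>0)&(W[...,2]>.024)&(W[...,2]<.14)&(np.hypot(W[...,0]-x,W[...,1]-y)<.038)]; print(k,len(p),np.percentile(p,[.5,99.5],axis=0).round(3).tolist())
```

```text
[0.43718709 0.43184082 0.16617427] 40.85 1.242106528211024
A 185 [[0.497, 0.207, 0.026], [0.533, 0.249, 0.053]]
B 229 [[0.487, 0.117, 0.025], [0.529, 0.161, 0.051]]
C 831 [[0.409, 0.163, 0.025], [0.465, 0.221, 0.096]]
D 268 [[0.509, -0.01, 0.025], [0.554, 0.036, 0.064]]
E 645 [[0.425, -0.02, 0.025], [0.467, 0.021, 0.105]]
```

View pics/s4.png

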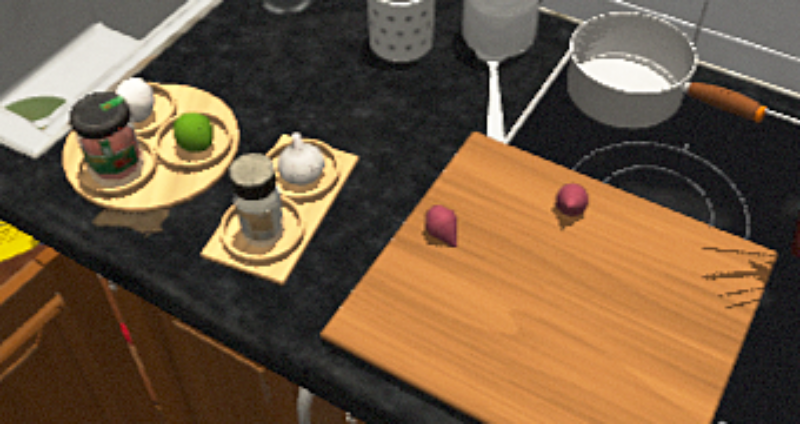

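The final view shows the jar (105,135), garlic (133,100) and lime (192,132) in the round caddy, and the spice jar (256,195) and garlic (300,160) in the straight one. Each top height matches its object standing on the 8 mm floor, and the shallots are where they were. Handing in.

```bash
python3 -c "
from h import *
print(order.hand_in())"
```

```text
the job is handed in; nothing more can be done
None
```

Both kits are made up and handed in at about 41 s: the jar, lime and one garlic bulb are in the round caddy, and the spice jar and the other bulb are in the straight one. Everything is down on its well floor by the depth check, and the shallots were not moved.

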